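# Charge the TLC tanks under the UV viewing stand

### The job

Set up the plate run: pull up the red spring plunger of the lamp bridge, slide the bridge away from you off the tanks and let the pin drop into the blue-marked loading hole. Then lean each coated plate in the tank of its own colour, foot on the tank floor, its top resting back on a long wall with the white coated side facing up, and set a lid square and fully seated on all three tanks, loaded or not. Last bring the lamp bridge back over the tanks and let the pin drop home in the yellow-marked working hole, leaving everything standing.

Things in the scene. Friction and masses are not known exactly. Their poses are not given: they have to be found in the camera images.
- stand: UV viewing stand, base plate 375 x 395 x 8 mm, fixed. Origin on the bench under the middle tank place; x (away from the robot) runs along the rails, z up. Index rail: 30 mm square aluminium tube on the right (y = -0.172 m), top 75 mm high, with five holes 45 mm apart; the one nearest the robot is marked yellow (working), the farthest blue (loading).
- bridge (a joint): Lamp bridge, m: 0 = lamp over the tanks, pin at the yellow working hole; grows along the stand's +x (away); holes at 0, 0.045, 0.09, 0.135, 0.18 (blue loading hole). Range -0.006 to 0.186, friction 1.2 N. The grey lamp bar (56 mm wide, 161 to 195 mm above the bench, across all tanks) lies 95 mm beyond the knob along x. Starts over the tanks, pin between two holes.
- plunger (a joint): Spring plunger, m: 0 = pin home in a hole; grows as the knob is pulled up, at most 0.014. Spring 5 N at home, 9 N fully up. Above 0.0075 the pin (8.4 mm, round nose; holes 11.6 mm) is clear of the rail, and the bridge slides with the knob; let go between holes it rests on the rail at about 0.007.
- plunger_knob (a point): Centre of the plunger's red knob: 27 mm in diameter, 24 mm high (12 above and below this point), axis vertical, on the black sleeve. With the pin home it is 108 mm above the bench, and the sleeve's top is 26 mm below it with a 19 mm wide collar rising 9 mm under the knob. Take it from above, fingers closing along the stand's y.
- tank_red: Developing tank with a red tab on both end walls: open clear glass box, white rim, outside 108 (own x) x 68 (own y) x 95 mm high; walls 4 mm, floor 5 mm, so inside 100 x 60 mm, 90 mm deep; loose, 0.55 kg. Origin at the centre of its underside, z up. One of three side by side on the stand's base plate (top 8 mm above the bench), 85 mm apart along the stand's y.
- tank_yellow: Developing tank with a yellow tab on both end walls: open clear glass box, white rim, outside 108 (own x) x 68 (own y) x 95 mm high; walls 4 mm, floor 5 mm, so inside 100 x 60 mm, 90 mm deep; loose, 0.55 kg. Origin at the centre of its underside, z up. One of three side by side on the stand's base plate (top 8 mm above the bench), 85 mm apart along the stand's y.
- tank_blue: Developing tank with a blue tab on both end walls: open clear glass box, white rim, outside 108 (own x) x 68 (own y) x 95 mm high; walls 4 mm, floor 5 mm, so inside 100 x 60 mm, 90 mm deep; loose, 0.55 kg. Origin at the centre of its underside, z up. One of three side by side on the stand's base plate (top 8 mm above the bench), 85 mm apart along the stand's y.
- plate_red: TLC plate, red band along its top edge: glass 40 mm wide (own y), 80 high (own z), 4 thick (own x), 35 g. Origin: centre of its bottom edge. Its -x face is the white coated one; with that face up its x axis dips. Starts upright in a rack slot, foot 6 mm above the bench, ribs up to 24 mm; take it near the top by its side edges, fingers closing along its y. May be absent.
- plate_yellow: TLC plate, yellow band along its top edge: glass 40 mm wide (own y), 80 high (own z), 4 thick (own x), 35 g. Origin: centre of its bottom edge. Its -x face is the white coated one; with that face up its x axis dips. Starts upright in a rack slot, foot 6 mm above the bench, ribs up to 24 mm; take it near the top by its side edges, fingers closing along its y. May be absent.
- plate_blue: TLC plate, blue band along its top edge: glass 40 mm wide (own y), 80 high (own z), 4 thick (own x), 35 g. Origin: centre of its bottom edge. Its -x face is the white coated one; with that face up its x axis dips. Starts upright in a rack slot, foot 6 mm above the bench, ribs up to 24 mm; take it near the top by its side edges, fingers closing along its y. May be absent.
- lid_1: Glass lid with white border: flange 108 (own x) x 68 (own y) x 5 mm; under it a stepped spigot 94 x 54, then 88 x 48 mm, 6 mm deep in all; on top a white bar grip 44 mm along x, 14 mm wide, 11 to 33 mm above the origin. Origin: centre of the spigot's underside, z up. Seated, its origin is 89 mm above the tank's. Any lid fits any tank, either way round. 0.14 kg.
- lid_2: Glass lid with white border: flange 108 (own x) x 68 (own y) x 5 mm; under it a stepped spigot 94 x 54, then 88 x 48 mm, 6 mm deep in all; on top a white bar grip 44 mm along x, 14 mm wide, 11 to 33 mm above the origin. Origin: centre of the spigot's underside, z up. Seated, its origin is 89 mm above the tank's. Any lid fits any tank, either way round. 0.14 kg.
- lid_3: Glass lid with white border: flange 108 (own x) x 68 (own y) x 5 mm; under it a stepped spigot 94 x 54, then 88 x 48 mm, 6 mm deep in all; on top a white bar grip 44 mm along x, 14 mm wide, 11 to 33 mm above the origin. Origin: centre of the spigot's underside, z up. Seated, its origin is 89 mm above the tank's. Any lid fits any tank, either way round. 0.14 kg.
- rack: White plate rack, 112 x 62 mm, fixed; origin at the centre of its underside; three slots 32 mm apart along its own x, plate faces toward its own -x.
- solvent_1: Small brown dropper bottle with red cap, 33 mm across, 76 mm tall, a bystander; origin under its centre.
- solvent_2: Small white dropper bottle with orange cap, 33 mm across, 76 mm tall, a bystander; origin under its centre.
- cup: Violet fluted cup, 47 mm across, 58 mm tall, a bystander; origin under its centre.
Not all that is in view belongs to the job. What is shaped like the plate_blue but turquoise is not meant.

How it is judged:
By the outcome, as a careful person would: the job done as asked, in the order asked, and still so for the second after the job is handed in, with the robot touching nothing.
Of plate_red, plate_yellow, plate_blue only 2 to 3 are there at a start; the rules pass over those that are not, and their reading is None.
At some moment in a run one of lid_1, lid_2, lid_3 may be knocked a few centimetres aside while the robot is not near it.
It also fails if it takes over 210 s, if anything falls off the work surface, if the arm or the gripper's body presses on something with over 40 N, if the wrist force passes 120 N, or if a joint passes its speed limit or range.

### The arm

A 6-joint arm with a two-finger parallel gripper is mounted at the origin on a cart in front of the work surface, level with it; the furniture and walls round the work are solid. World frame = base frame: x ahead of the robot, y to its left, z up, the work surface at z = 0. Lengths are in m, angles in rad, forces in N, time in s.
With the tool pointing down it reaches from about 0.35 to 0.95 m from the base axis. Payload 17.4 kg.
Tool frame: the origin (TCP) lies on the centre line of the jaws, within the pads' length; the fingertips stand ahead of it and the grasp point (between the pads) lies 6 mm ahead of it (robot.nose_length is the z of the fingertips in the tool frame, in m); z points along the fingers, y is the line along which they close (so a half turn about z gives the same grasp; the last joint's range is limited). The gripper opens to 93 mm and grips with 3 to 60 N. Pads are 15 mm wide; open, the fingers measure 128 mm over their backs; the gripper's body (75 mm by 188 mm) begins 65 mm behind the grasp point.
Start: joints at [-1.306, 0.116, 1.442, -0, 1.584, -0.038], TCP at [0.201, -0.644, 0.244] pointing down, gripper open.
Joint ranges: [-2.83, 2.83], [-0.83, 2.19], [0.07, 2.5], [-1.14, 4.28], [0.01, 3], [-2.97, 2.97]. Speed limits (rad/s): [1.89, 1.89, 2.22, 3.14, 3.14, 3.14].

### API

Orientations are given as a unit quaternion [x, y, z, w].
In Python, from workcell import robot, imaging, job, nets gives the robot as it stands.
- The arm moves only by the tool carry_out, never from a script. Its argument "series" is one flat list of numbers, 7 for each row, row after row: the opening, from -1 (shut) to 1 (fully open), then the shift along the tool's x, y, z scaled (see below), then the turn, a rotation vector about the tool's x, y, z scaled (see below). In form: [gripper, dx, dy, dz, rx, ry, rz, gripper, dx, dy, dz, rx, ry, rz, ...]. A call has 1 to 5 rows; each row shifts and turns the commanded pose from where the row before left it, along the tool's axes as they then stand; what a row does not reach is not made up. The controller multiplies each number of a shift by 1 m and each number of a turn by 90 degrees. A row lasts 1/12 s, in which the tool goes at most 41.7 mm and 7.16 degrees, less where a joint would pass 70% of its speed; a pose out of reach is approached as far as the arm can. A call with a number of a shift or a turn outside -1 to 1 is refused whole. A call with a gripper value outside its range is refused whole. The fingers move at their own pace and stop on an object; "grip_force" is the grip in N (left out, the last holds). Time passes only in rows, so rows that do not move let the fingers close. It gives the time, the measured TCP pose, the force, the opening and the grip force at its end, in the units of the state.
- robot.observe(): the state, without advancing time (a new reading comes with each control period).
- imaging.grab_frame(name): name is "scene" or "top" or "wrist"; returns a dict with "img" (420x560x3 uint8, red, green, blue), "fx", "fy", "cx", "cy" (pixels), "R" (3x3) and "t" (3): a world point X has camera coordinates R X + t. Camera axes: x right, y down, z forward; pixel columns grow to the right and rows downward; lengths in m; the calibration is good to about 2 mm. A picture is of the moment at which its call begins. There is no depth.
- job.sign_off(): hands the job in; it is judged then, once.
Trained networks look in the newest picture that a camera, given by its name, has taken for a name from the list of things; names that differ only in an ending like _2 or _b are one class to them, and where a whole thing is asked for, a point or a joint stands for the part that bears it (a point fixed in the world has none). Each returns a list of dicts, best first, with "confidence" (0 to 1); they miss things now and then, are a little off and sometimes report something else, mostly with a low value. They report only what shows in the picture. A call takes as long as a camera call. They do not tell look-alikes from the thing itself.
- nets.boxes_of(camera, thing): "position" ([x, y, z] in m, in world coordinates, good to about 4 mm: the middle of the surface that is visible of it).
- nets.regions_of(camera, thing): "region" (420x560 bool, what is visible of it).
- nets.pinpoint(camera, thing): "position" ([x, y, z] in m, in world coordinates, good to about 4 mm: a listed point, or the origin of a listed thing).
The state is a dict: "time_s": time; "qpos": joint angles; "joint_velocities": joint speeds; "effort": joint torques, N m; "position": TCP position; "eef_rot": TCP orientation; "contact_force": force on the tool from outside, world axes, zero at the start; "moment": the same for the moment, N m; "finger_gap": finger opening in m; "finger_force": force on a finger pad.
Only numpy, scipy, OpenCV 4.12 (cv2) and the standard library are available. Lean on these libraries where they do the work, as an engineer would, in place of code of your own. Each camera call takes 0.05 s, during which the arm holds its last target. There are 200 camera calls.

## Working session

There is one attempt and no reset: what is moved stays moved. The work goes in short steps, Python scripts to look and compute and a tool call to move; the robot and the scene stay as the last step left them, time stands still between calls to the robot, and variables do not carry over. Pictures are saved under pics/ and viewed, at most 14 in all, crops included, and the job is handed in when it is done.

Besides the shell and the picture viewer there is one more tool, called after "Call:" as name(argument=value, ...), one argument or row to a line, values as JSON. carry_out: Moves the arm, as the interface text tells. Shifts and turns lie within -1 to 1; 1 stands for 1 m of shift or 90 degrees of turn. Its arguments: {"type":"object","properties":{"series":{"type":"array"},"grip_force":{"type":"number"}},"required":["series"]}

```bash
ls; mkdir -p pics
cat > h.py <<'E'
import numpy as np, cv2
from workcell import robot, imaging, job, nets
from scipy.spatial.transform import Rotation as Rn
def snap(cam,name=None,crop=None,scale=1):
    f=imaging.grab_frame(cam); im=f["img"]
    if name:
        o=im if crop is None else im[crop[1]:crop[3],crop[0]:crop[2]]
        o=cv2.resize(o,None,fx=scale,fy=scale,interpolation=cv2.INTER_CUBIC)
        cv2.imwrite(f"pics/{name}.png",o[:,:,::-1])
    return f
def px(f,X):
    c=np.asarray(f["R"])@np.asarray(X,float)+np.asarray(f["t"]); return np.array([f["fx"]*c[0]/c[2]+f["cx"],f["fy"]*c[1]/c[2]+f["cy"]])
def back(f,u,v,z):
    R=np.asarray(f["R"]);t=np.asarray(f["t"]);o=-R.T@t
    d=R.T@np.array([(u-f["cx"])/f["fx"],(v-f["cy"])/f["fy"],1]); return o+d*(z-o[2])/d[2]
E
python3 - <<'E'
from h import *
s=robot.observe(); print({k:np.round(v,3).tolist() for k,v in s.items()}, robot.nose_length)
fs={}
for c in("scene","top"):
    f=snap(c,c+"0",scale=1.42); fs[c]=f; print(c,np.round(-np.asarray(f["R"]).T@f["t"],3),f["fx"])
    for n in("stand","plunger_knob","tank_red","tank_yellow","tank_blue","plate_red","plate_yellow","plate_blue","lid_1","rack","solvent_1","solvent_2","cup"):
        for d in nets.pinpoint(c,n)[:4]:
            print(c,n,np.round(d["position"],3).tolist(),round(d["confidence"],2),px(f,d["position"]).astype(int).tolist())
E
```

```text
pics
{'time_s': 0.0, 'qpos': [-1.306, 0.116, 1.442, 0.0, 1.584, -0.038], 'joint_velocities': [0.001, -0.002, -0.001, 0.0, 0.001, -0.002], 'effort': [-0.007, -72.129, -62.261, 0.077, 0.024, -0.0], 'position': [0.201, -0.644, 0.243], 'eef_rot': [0.989, 0.151, -0.0, -0.001], 'contact_force': [0.126, 0.701, 0.224], 'moment': [0.033, 0.007, -0.017], 'finger_force': 0.0, 'finger_gap': 0.093} 0.025
scene [-0.005  0.869  0.934] 491.43445074961505
scene stand [0.534, 0.018, -0.004] 0.77 [277, 248]
scene plunger_knob [0.464, -0.157, 0.115] 0.48 [330, 189]
scene tank_red [0.528, 0.104, 0.008] 0.91 [262, 265]
scene tank_red [0.41, 0.341, 0.002] 0.44 [250, 350]
scene tank_yellow [0.531, 0.012, 0.01] 0.72 [280, 243]
scene tank_yellow [0.716, -0.387, 0.001] 0.5 [294, 160]
scene plate_yellow [0.392, -0.332, -0.002] 0.6 [374, 197]
scene plate_yellow [0.412, 0.335, 0.003] 0.58 [250, 347]
scene plate_blue [0.444, 0.335, 0.003] 0.86 [239, 341]
scene lid_1 [0.394, -0.337, 0.002] 0.97 [374, 195]
scene lid_1 [0.59, -0.375, 0.0] 0.7 [324, 172]
scene lid_1 [0.502, -0.351, -0.002] 0.67 [345, 184]
scene solven
[... 410 characters left out ...]
w [0.464, -0.153, 0.114] 0.28 [318, 228]
top tank_blue [0.528, -0.066, 0.008] 0.69 [285, 211]
top plate_yellow [0.412, 0.331, 0.01] 0.39 [152, 251]
top plate_blue [0.444, 0.334, 0.005] 0.62 [152, 240]
top lid_1 [0.59, -0.375, -0.001] 0.78 [386, 190]
top lid_1 [0.497, -0.344, 0.003] 0.77 [378, 220]
top lid_1 [0.394, -0.334, 0.001] 0.56 [376, 255]
top lid_1 [0.659, 0.314, 0.004] 0.27 [160, 170]
top rack [0.417, 0.332, 0.0] 0.96 [152, 250]
top solvent_1 [0.716, -0.391, -0.001] 0.62 [389, 150]
top solvent_1 [0.685, -0.31, -0.002] 0.49 [364, 160]
top solvent_2 [0.716, -0.391, -0.001] 0.62 [389, 150]
top solvent_2 [0.685, -0.31, -0.002] 0.49 [364, 160]
top cup [0.659, 0.316, 0.002] 0.48 [159, 170]
```

View pics/scene0.png

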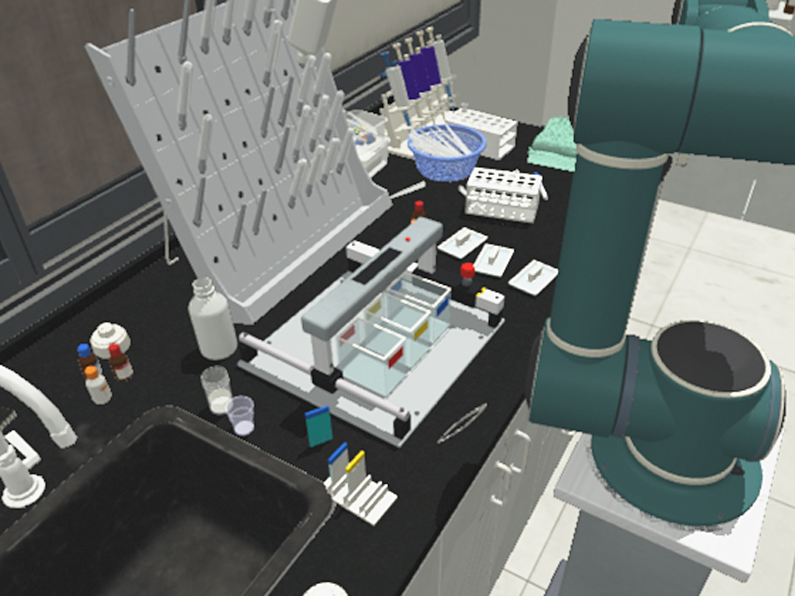

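View pics/top0.png

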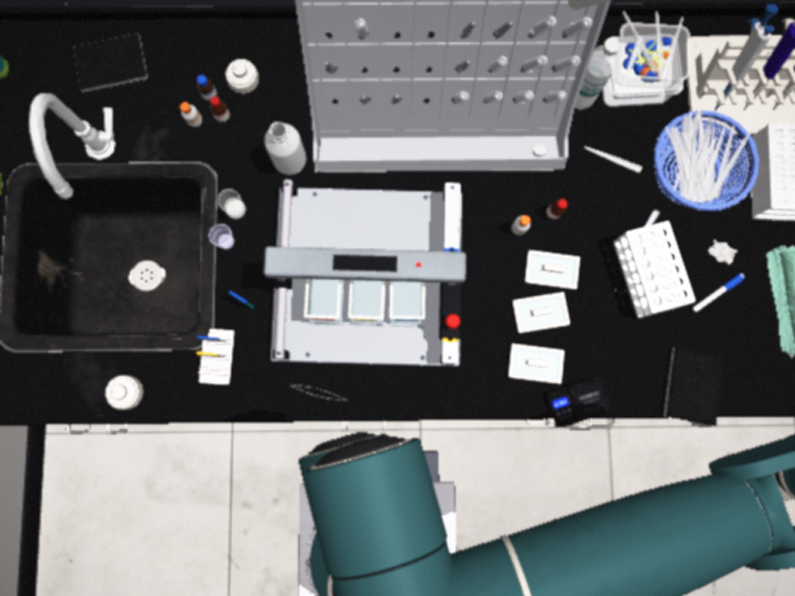

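The scene shows the lamp bridge over the tanks, with the red knob at top (453,321). Three lids lie at top (552,270), (541,312) and (537,363). The rack at top (216,357) holds only a blue plate and a yellow plate. In the scene view a turquoise look-alike stands apart at (318,427), so I will not touch it.

Things that could be mistaken, in the scene picture:
- **Plates:** blue plate (338,470), yellow plate (355,478), turquoise decoy (318,427).
- **Knob:** red knob (467,270), or red bottle caps (419,207) and (115,350).

I'll move up over the stand for a close view.

Call:
carry_out(
  series=[1,0,0,-0.035,0,0,0.0645,1,0,0,-0.035,0,0,0.0645,1,0,0,-0.035,0,0,0.0645,1,0.0166,-0.0363,0,0,0,0,1,0.0166,-0.0363,0,0,0,0],
)

```text
time_s: 1.82
position: [0.2344, -0.5722, 0.3505]
eef_rot: [1.0, -0.002, 0.0, 0.001]
contact_force: [0.6, -0.5, -0.1]
finger_gap: 0.0935
finger_force: 0.0
```

Call:
carry_out(
  series=[1,0.0166,-0.0363,0,0,0,0,1,0.0166,-0.0363,0,0,0,0,1,0.0166,-0.0363,0,0,0,0,1,0.0166,-0.0363,0,0,0,0,1,0.0166,-0.0363,0,0,0,0],
)

```text
time_s: 2.23
position: [0.318, -0.3885, 0.3487]
eef_rot: [1.0, -0.001, 0.0, 0.0]
contact_force: [1.0, 0.1, -1.1]
finger_gap: 0.0934
finger_force: 0.0
```

Call:
carry_out(
  series=[1,0.0166,-0.0363,0,0,0,0,1,0.0166,-0.0363,0,0,0,0,1,0.0166,-0.0363,0,0,0,0,1,0.0166,-0.0363,0,0,0,0,1,0.0166,-0.0363,0,0,0,0],
)

```text
time_s: 2.65
position: [0.4011, -0.207, 0.3489]
eef_rot: [1.0, -0.001, 0.0, 0.0]
contact_force: [0.1, -1.1, -0.6]
finger_gap: 0.093
finger_force: 0.0
```

Call:
carry_out(
  series=[1,0.0166,-0.0363,0,0,0,0,1,0.0166,-0.0363,0,0,0,0,1,0.0166,-0.0363,0,0,0,0,1,0,0,0,0,0,0,1,0,0,0,0,0,0],
)

```text
time_s: 3.07
position: [0.4514, -0.0984, 0.3487]
eef_rot: [1.0, 0.001, -0.0, 0.0]
contact_force: [0.9, -0.4, -0.7]
finger_gap: 0.0928
finger_force: 0.0
```

```bash
cat >> h.py <<'E'
def st():
    s=robot.observe(); R=Rn.from_quat(s["eef_rot"]).as_matrix()
    print("t%.1f"%s["time_s"],"p",np.round(s["position"],4),"yaw%.2f"%np.degrees(np.arctan2(R[1,0],R[0,0])),"z",np.round(R[:,2],3),"F",np.round(s["contact_force"],1),"gap%.4f"%s["finger_gap"],"ff%.1f"%s["finger_force"],"q",np.round(s["qpos"],2)); return s
def find(c,names,f=None,k=3):
    f=f or snap(c)
    for n in names:
        for d in nets.pinpoint(c,n)[:k]:
            print(c,n,np.round(d["position"],4).tolist(),round(d["confidence"],2),px(f,d["position"]).astype(int).tolist())
E
python3 - <<'E'
from h import *
st()
f=snap("wrist","w1",scale=1.42); print(np.round(-np.asarray(f["R"]).T@f["t"],3),np.round(f["R"],2).tolist(),f["fx"])
find("wrist",["stand","plunger_knob","tank_red","tank_yellow","tank_blue","lid_1","rack"],f)
E
```

```text
t3.1 p [ 0.4514 -0.0984  0.3487] yaw0.16 z [-0. -0. -1.] F [ 0.9 -0.4 -0.7] gap0.0928 ff0.0 q [-0.27 -0.36  1.71 -0.    1.79  1.3 ]
[ 0.529 -0.099  0.491] [[0.0, -1.0, -0.0], [-0.96, -0.0, 0.28], [-0.28, 0.0, -0.96]] 311.88581083194504
wrist stand [0.5917, -0.3776, -0.0015] 0.63 [473, 73]
wrist plunger_knob [0.4681, -0.1512, 0.1147] 0.66 [325, 169]
wrist tank_red [0.5314, 0.1005, 0.0107] 0.95 [147, 115]
wrist tank_blue [0.5264, -0.0625, 0.0067] 0.63 [257, 119]
wrist lid_1 [0.4976, -0.3495, 0.0034] 0.61 [445, 139]
wrist lid_1 [0.5901, -0.3763, -0.0023] 0.6 [471, 74]
wrist rack [0.4139, 0.3326, -0.0026] 0.93 [15, 190]
```

View pics/w1.png

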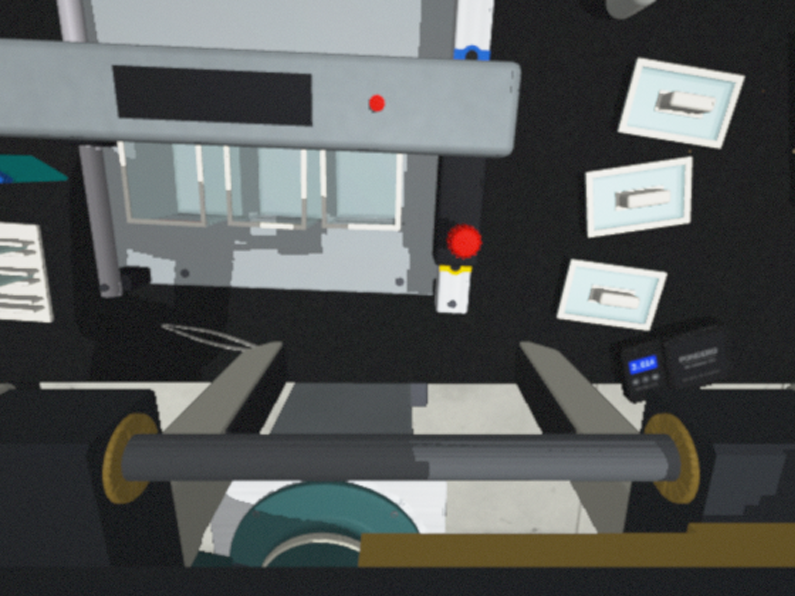

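The close view shows the red knob at (465,241) and the yellow mark at (455,268). The blue mark with its hole is at (472,55). The three tanks sit at (162,185), (265,185) and (362,185).

Run:
```python
from h import *
f=snap("wrist"); k=1.42; im=f["img"].astype(int)
r,g,b=im[...,0],im[...,1],im[...,2]
def cen(m,roi):
    M=np.zeros_like(m);M[roi[1]:roi[3],roi[0]:roi[2]]=m[roi[1]:roi[3],roi[0]:roi[2]]
    v,u=np.nonzero(M);return u.mean(),v.mean(),len(u),u.min(),u.max(),v.min(),v.max()
kn=cen((r>150)&(g<60),(300,150,360,200)); print("knob",np.round(kn,1),back(f,*kn[:2],0.127).round(4))
ye=cen((r>180)&(g>150)&(b<90),(295,180,350,220)); print("yel",np.round(ye,1),back(f,*ye[:2],0.075).round(4))
bl=cen((b>130)&(r<90),(310,20,360,60)); print("blue",np.round(bl,1),back(f,*bl[:2],0.075).round(4), back(f,472/k,56/k,.075).round(4),back(f,455/k,268/k,.075).round(4))
for n,(u,v,z) in dict(railL=(438,312,.075),railR=(467,313,.075),baseR=(437,296,.008),baseL=(112,285,.008),topfarL=(457,0,.075),tb1=(401,229,.103),tb0=(323,228,.103),ty1=(305,228,.103),ty0=(228,227,.103),tr1=(202,226,.103),tr0=(127,222,.103)).items(): print(n,back(f,u/k,v/k,z).round(4))
```

```text
knob [325.2 169.1 379.  314.  336.  158.  180. ] [ 0.4699 -0.1523  0.127 ]
yel [318.4 188.9  65.  308.  329.  187.  192. ] [ 0.4344 -0.1513  0.075 ]
blue [328.7  36.5 151.  316.  341.   31.   41. ] [ 0.6213 -0.1579  0.075 ] [ 0.618  -0.1625  0.075 ] [ 0.4346 -0.154   0.075 ]
railL [ 0.3902 -0.1386  0.075 ]
railR [ 0.3891 -0.1673  0.075 ]
baseR [ 0.3872 -0.1429  0.008 ]
baseL [0.4009 0.2238 0.008 ]
topfarL [ 0.6595 -0.1485  0.075 ]
tb1 [ 0.4759 -0.1022  0.103 ]
tb0 [ 0.4769 -0.0341  0.103 ]
ty1 [ 0.4769 -0.0184  0.103 ]
ty0 [0.478  0.0488 0.103 ]
tr1 [0.4789 0.0714 0.103 ]
tr0 [0.4825 0.1362 0.103 ]
```

Call:
carry_out(
  series=[1,0.0083,0.027,0,0,0,0,1,0.0083,0.027,0.03,0,0,0,1,0,0,0.04,0,0,0,1,0,0,0.04,0,0,0,1,0,0,0.03,0,0,0],
)

```text
time_s: 3.93
position: [0.4666, -0.1546, 0.2053]
eef_rot: [1.0, -0.001, -0.001, -0.0]
contact_force: [0.2, 0.4, -1.0]
finger_gap: 0.0929
finger_force: 0.0
```

Call:
carry_out(
  series=[1,0,0,0,0,0,0],
)

```text
time_s: 4.02
position: [0.4654, -0.1539, 0.2024]
eef_rot: [1.0, -0.001, -0.004, -0.001]
contact_force: [0.2, -0.2, -1.2]
finger_gap: 0.093
finger_force: 0.0
```

Run:
```python
from h import *
s=st()
f=snap("wrist","w2"); im=f["img"].astype(int); r,g,b=im[...,0],im[...,1],im[...,2]
m=((r>130)&(g<60)).astype(np.uint8); n,_,stt,cc=cv2.connectedComponentsWithStats(m)
for i in range(1,n):
    if stt[i,4]>60: print(stt[i],cc[i].round(1),back(f,*cc[i],0.122).round(4))
find("wrist",["plunger_knob"],f)
find("top",["plunger_knob"])
find("scene",["plunger_knob"])
```

```text
t4.0 p [ 0.4654 -0.1539  0.2024] yaw-0.12 z [-0.008  0.003 -1.   ] F [ 0.2 -0.2 -1.2] gap0.0930 ff0.0 q [-0.37 -0.28  1.88 -0.    1.55  1.2 ]
[106  48  24  24 416] [117.5  59.8] [ 0.5784 -0.0475  0.122 ]
[263 202  32  33 761] [278.4 218.7] [ 0.4692 -0.1518  0.122 ]
wrist plunger_knob [0.4719, -0.1517, 0.1135] 0.93 [278, 211]
wrist plunger_knob [0.387, -0.3338, 0.0007] 0.72 [432, 251]
top plunger_knob [0.657, 0.315, 0.0034] 0.52 [160, 171]
scene plunger_knob [0.4681, -0.1566, 0.1147] 0.55 [329, 189]
```

Call:
carry_out(
  series=[1,0.004,-0.001,0.03,0,0,0.022,1,0,0,0.03,0,0,0,1,0,0,0.0194,0,0,0,-0.5,0,0,0,0,0,0,-1,0,0,0,0,0,0],
  grip_force=25,
)

```text
time_s: 4.73
position: [0.4717, -0.1531, 0.1303]
eef_rot: [1.0, -0.018, 0.0, 0.0]
contact_force: [0.5, 0.3, 0.6]
finger_gap: 0.0839
finger_force: 0.0
```

Call:
carry_out(
  series=[-1,0,0,0,0,0,0,-1,0,0,0,0,0,0,-1,0,0,0,0,0,0,-1,0,0,0,0,0,0,-1,0,0,0,0,0,0],
)

```text
time_s: 5.15
position: [0.4716, -0.1532, 0.1299]
eef_rot: [1.0, -0.018, 0.0, 0.0]
contact_force: [0.3, 0.2, 0.0]
finger_gap: 0.0507
finger_force: 0.0
```

Run:
```python
from h import *
s=st()
```

```text
t5.2 p [ 0.4716 -0.1532  0.1299] yaw-2.05 z [ 0.001 -0.    -1.   ] F [0.3 0.2 0. ] gap0.0507 ff0.0 q [-0.37 -0.23  1.96 -0.    1.41  1.24]
```

Call:
carry_out(
  series=[-1,0,0,0.006,0,0,0,-1,0,0,0,0,0,0,-1,0,0,0,0,0,0,-1,0,0,0,0,0,0,-1,0,0,0,0,0,0],
)

```text
time_s: 5.57
position: [0.4713, -0.1521, 0.1229]
eef_rot: [1.0, -0.018, -0.0, -0.001]
contact_force: [-0.4, 9.8, -0.9]
finger_gap: 0.026
finger_force: 25.0
```

Call:
carry_out(
  series=[-1,0,0,0,0,0,0,-1,0,0,0,0,0,0,-1,0,0,0,0,0,0,-1,0,0,0,0,0,0],
)

```text
time_s: 5.9
position: [0.4713, -0.1521, 0.1229]
eef_rot: [1.0, -0.018, -0.0, -0.001]
contact_force: [0.2, 9.7, -1.3]
finger_gap: 0.0262
finger_force: 25.0
```

Run:
```python
from h import *
s=st()
```

```text
t5.9 p [ 0.4713 -0.1521  0.1229] yaw-2.02 z [-0.001  0.002 -1.   ] F [ 0.2  9.7 -1.3] gap0.0262 ff25.0 q [-0.36 -0.22  1.97  0.    1.4   1.24]
```

Call:
carry_out(
  series=[-1,0,-0.0012,-0.0025,0,0,0,-1,0,0,-0.0025,0,0,0,-1,0,0,0,0,0,0,-1,0.004,0,0,0,0,0,-1,0.008,0,0,0,0,0],
  grip_force=30,
)

```text
time_s: 6.32
position: [0.4832, -0.1523, 0.1279]
eef_rot: [1.0, -0.018, -0.0, -0.0]
contact_force: [-1.4, 0.4, -9.5]
finger_gap: 0.0258
finger_force: 30.0
```

Run:
```python
from h import *
s=st(); f=snap("top"); find("top",["plunger_knob"],f)
```

```text
t6.3 p [ 0.4832 -0.1523  0.1279] yaw-2.07 z [-0.001  0.    -1.   ] F [-1.4  0.4 -9.5] gap0.0258 ff30.0 q [-0.36 -0.2   1.94 -0.    1.41  1.25]
top plunger_knob [0.5317, 0.0106, 0.0118] 0.41 [260, 210]
```

Call:
carry_out(
  series=[-1,0.018,0,0,0,0,0,-1,0.02,0,0,0,0,0,-1,0.02,0,0,0,0,0,-1,0.02,0,0,0,0,0,-1,0.02,0,0,0,0,0],
)

```text
time_s: 6.83
position: [0.5822, -0.1561, 0.1277]
eef_rot: [1.0, -0.018, -0.001, 0.0]
contact_force: [-3.8, -4.2, -8.9]
finger_gap: 0.026
finger_force: 30.0
```

Call:
carry_out(
  series=[-1,0.016,0,0,0,0,0,-1,0,0,0,0,0,0],
)

```text
time_s: 7.0
position: [0.5996, -0.1567, 0.1275]
eef_rot: [1.0, -0.018, 0.0, 0.0]
contact_force: [-0.3, -3.7, -9.3]
finger_gap: 0.0257
finger_force: 30.0
```

Run:
```python
from h import *
s=st(); f=snap("scene","s2",crop=(300,120,440,240),scale=5); f2=snap("wrist","w3",scale=1.42)
f3=snap("top"); im=f3["img"].astype(int); r,g,b=im[...,0],im[...,1],im[...,2]
for nm,m in (("y",(r>170)&(g>140)&(b<110)),("b",(b>120)&(r<90)&(g<120))):
    n,_,t,c=cv2.connectedComponentsWithStats(m.astype(np.uint8))
    for i in range(1,n):
        if 295<c[i][0]<340 and 130<c[i][1]<260: print(nm,t[i],c[i].round(1),back(f3,*c[i],0.075).round(4))
```

```text
t7.0 p [ 0.5996 -0.1567  0.1275] yaw-2.03 z [ 0. -0. -1.] F [-0.3 -3.7 -9.3] gap0.0257 ff30.0 q [-0.3   0.05  1.7  -0.    1.39  1.31]
b [302 132  12  21  90] [307.7 140.7] [ 0.7274 -0.1316  0.075 ]
b [315 135  39  20 171] [334.2 142.5] [ 0.7213 -0.2092  0.075 ]
b [302 147   1   1   1] [302. 147.] [ 0.7085 -0.1146  0.075 ]
b [313 147   1   2   2] [313.  147.5] [ 0.7067 -0.1467  0.075 ]
b [315 148  12   6  14] [320.5 150.5] [ 0.6974 -0.1685  0.075 ]
b [300 152   3   4   7] [300.9 153.6] [ 0.6887 -0.1108  0.075 ]
b [306 152   2   2   2] [306.5 152.5] [ 0.6918 -0.1274  0.075 ]
b [328 152   4   3   7] [329.6 153.1] [ 0.6892 -0.1949  0.075 ]
b [304 155   2   2   3] [304.7 155.7] [ 0.6823 -0.1218  0.075 ]
b [307 155   1   1   1] [307. 155.] [ 0.6842 -0.1287  0.075 ]
b [333 154   2   2   3] [333.3 154.7] [ 0.6845 -0.2057  0.075 ]
b [299 158   1   1   1] [299. 158.] [ 0.6754 -0.1052  0.075 ]
b [306 158   1   1   1] [306. 158.] [ 0.6753 -0.1256  0.075 ]
b [302 160   4   5   7] [303.7 162.1] [ 0.6629 -0.1187  0.075 ]
b [298 162   1   1   1] [298. 162.] [ 0.6635 -0.102   0.075 ]
b [297 165   1  
[... 2293 characters left out ...]
  0.075]
b [309 244   1   1   1] [309. 244.] [ 0.4238 -0.1291  0.075 ]
b [310 246   1   1   1] [310. 246.] [ 0.4181 -0.1318  0.075 ]
b [312 247   2   3   3] [312.7 248. ] [ 0.4123 -0.1393  0.075 ]
b [316 247   2   1   2] [316.5 247. ] [ 0.4151 -0.1502  0.075 ]
b [308 248   1   1   1] [308. 248.] [ 0.4125 -0.126   0.075 ]
b [317 249   1   1   1] [317. 249.] [ 0.4094 -0.1515  0.075 ]
b [309 250   2   3   3] [309.3 251. ] [ 0.4039 -0.1296  0.075 ]
b [315 250   2   3   3] [315.7 251. ] [ 0.4037 -0.1476  0.075 ]
b [305 253   1   1   1] [305. 253.] [ 0.3984 -0.1172  0.075 ]
b [317 254   1   1   1] [317. 254.] [ 0.3952 -0.1512  0.075 ]
b [302 256   2   2   2] [302.5 256.5] [ 0.3886 -0.1099  0.075 ]
```

View pics/w3.png

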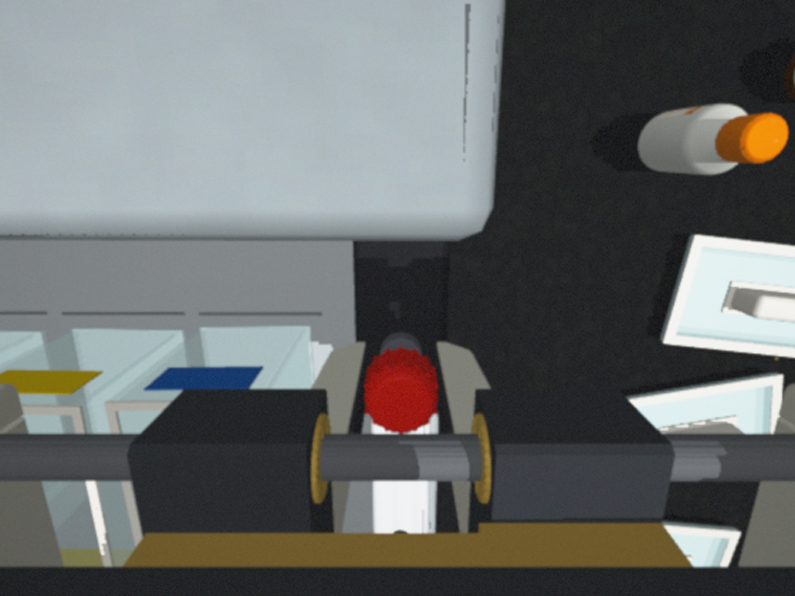

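The knob at (401,390) is held and riding along, with the lamp clear ahead. The hole is hidden under the sleeve, so I'll find the blue hole from the end stop, which lies 6 mm beyond it.

Call:
carry_out(
  series=[-1,0.003,0.0005,0,0,0,0,-1,0.003,0,0,0,0,0,-1,0.003,0,0,0,0,0,-1,0.003,0,0,0,0,0,-1,0,0,0,0,0,0],
)

```text
time_s: 7.57
position: [0.6099, -0.1572, 0.1283]
eef_rot: [1.0, -0.018, 0.0, -0.0]
contact_force: [1.6, 1.3, -9.8]
finger_gap: 0.026
finger_force: 30.0
```

Call:
carry_out(
  series=[-1,0.002,0,0,0,0,0,-1,0.002,0,0,0,0,0,-1,0,0,0,0,0,0],
)

```text
time_s: 7.82
position: [0.6137, -0.1574, 0.1282]
eef_rot: [1.0, -0.018, 0.0, -0.0]
contact_force: [1.8, 1.9, -8.8]
finger_gap: 0.0261
finger_force: 30.0
```

Call:
carry_out(
  series=[-1,0.002,0,0,0,0,0,-1,0.002,0,0,0,0,0,-1,0,0,0,0,0,0],
)

```text
time_s: 8.07
position: [0.6177, -0.1576, 0.1283]
eef_rot: [1.0, -0.018, 0.0, -0.0]
contact_force: [1.5, 1.6, -9.0]
finger_gap: 0.0262
finger_force: 30.0
```

Call:
carry_out(
  series=[-1,0.002,0,0,0,0,0,-1,0,0,0,0,0,0],
)

```text
time_s: 8.23
position: [0.6197, -0.1576, 0.1283]
eef_rot: [1.0, -0.018, 0.0, -0.0]
contact_force: [1.9, 3.3, -9.0]
finger_gap: 0.0262
finger_force: 30.0
```

Call:
carry_out(
  series=[-1,0.002,0,0,0,0,0,-1,0,0,0,0,0,0],
)

```text
time_s: 8.4
position: [0.6216, -0.1577, 0.1282]
eef_rot: [1.0, -0.018, 0.0, -0.0]
contact_force: [0.9, 2.4, -9.5]
finger_gap: 0.0257
finger_force: 30.0
```

Call:
carry_out(
  series=[-1,0.002,0,0,0,0,0,-1,0,0,0,0,0,0],
)

```text
time_s: 8.57
position: [0.6236, -0.1577, 0.1282]
eef_rot: [1.0, -0.018, 0.0, -0.0]
contact_force: [1.3, 4.5, -8.9]
finger_gap: 0.026
finger_force: 30.0
```

Call:
carry_out(
  series=[-1,0.002,0,0,0,0,0,-1,0,0,0,0,0,0],
)

```text
time_s: 8.73
position: [0.6256, -0.1578, 0.1283]
eef_rot: [1.0, -0.018, 0.0, -0.0]
contact_force: [1.2, 3.8, -10.0]
finger_gap: 0.0258
finger_force: 30.0
```

Call:
carry_out(
  series=[-1,0.002,0,0,0,0,0,-1,0,0,0,0,0,0],
)

```text
time_s: 8.9
position: [0.6271, -0.1579, 0.1279]
eef_rot: [1.0, -0.018, -0.001, -0.0]
contact_force: [-4.6, 3.7, -10.2]
finger_gap: 0.0261
finger_force: 30.0
```

Call:
carry_out(
  series=[-1,0.0015,0,0,0,0,0,-1,0,0,0,0,0,0],
)

```text
time_s: 9.07
position: [0.6273, -0.1579, 0.1272]
eef_rot: [1.0, -0.018, -0.003, -0.0]
contact_force: [-14.8, 4.0, -8.6]
finger_gap: 0.0257
finger_force: 30.0
```

Call:
carry_out(
  series=[-1,-0.0042,0,0,0,0,0,-1,-0.0041,0,0,0,0,0,-1,0,0,0,0,0,0,-1,0,0,0.003,0,0,0,-1,0,0,0.003,0,0,0],
)

```text
time_s: 9.48
position: [0.6207, -0.1577, 0.1226]
eef_rot: [1.0, -0.018, 0.0, 0.0]
contact_force: [-0.6, 4.8, -8.5]
finger_gap: 0.026
finger_force: 30.0
```

Call:
carry_out(
  series=[-1,0,0,0.003,0,0,0,-1,0,0,0,0,0,0],
)

```text
time_s: 9.65
position: [0.6207, -0.1577, 0.1192]
eef_rot: [1.0, -0.018, 0.0, -0.0]
contact_force: [-0.1, 5.3, -6.2]
finger_gap: 0.0259
finger_force: 30.0
```

Call:
carry_out(
  series=[-1,0,0,0.002,0,0,0,-1,0,0,0,0,0,0],
)

```text
time_s: 9.82
position: [0.6208, -0.1577, 0.1176]
eef_rot: [1.0, -0.018, 0.0, -0.0]
contact_force: [-0.6, 4.3, -6.7]
finger_gap: 0.026
finger_force: 30.0
```

Call:
carry_out(
  series=[0.3,0,0,0,0,0,0,0.3,0,0,0,0,0,0,0.3,0,0,0,0,0,0,0.3,0,0,0,0,0,0,0.3,0,0,-0.03,0,0,0],
)

```text
time_s: 10.23
position: [0.6188, -0.1575, 0.1425]
eef_rot: [1.0, -0.018, -0.003, -0.001]
contact_force: [0.5, 0.2, -0.7]
finger_gap: 0.0548
finger_force: 0.0
```

Call:
carry_out(
  series=[1,0,0,-0.04,0,0,0,1,0,0,-0.04,0,0,0,1,0,0,-0.04,0,0,0,1,-0.0137,-0.0371,0,0,0,0,1,-0.0137,-0.0371,0,0,0,0],
)

```text
time_s: 10.65
position: [0.5963, -0.0832, 0.2704]
eef_rot: [1.0, -0.019, 0.002, 0.001]
contact_force: [0.7, 0.3, -1.0]
finger_gap: 0.0883
finger_force: 0.0
```

Call:
carry_out(
  series=[1,-0.0137,-0.0371,0,0,0,0,1,-0.0137,-0.0371,0,0,0,0,1,-0.0137,-0.0371,0,0,0,0,1,-0.0137,-0.0371,0,0,0,0,1,-0.0137,-0.0371,0,0,0,0],
)

```text
time_s: 11.07
position: [0.5332, 0.1066, 0.2679]
eef_rot: [1.0, -0.018, 0.001, -0.0]
contact_force: [0.6, 0.6, -0.2]
finger_gap: 0.0929
finger_force: 0.0
```

Call:
carry_out(
  series=[1,-0.0137,-0.0371,0,0,0,0,1,-0.0137,-0.0371,0,0,0,0,1,-0.0137,-0.0371,0,0,0,0,1,-0.0137,-0.0371,0,0,0,0,1,-0.0137,-0.0371,0,0,0,0],
)

```text
time_s: 11.48
position: [0.4713, 0.2947, 0.268]
eef_rot: [1.0, -0.018, 0.001, -0.0]
contact_force: [0.6, -0.2, 0.1]
finger_gap: 0.0929
finger_force: 0.0
```

Call:
carry_out(
  series=[1,-0.0137,-0.0371,0,0,0,0,1,0,0,0,0,0,0],
)

```text
time_s: 11.65
position: [0.4577, 0.3354, 0.2675]
eef_rot: [1.0, -0.016, 0.0, -0.001]
contact_force: [-0.5, -0.0, 0.6]
finger_gap: 0.0932
finger_force: 0.0
```

Run:
```python
from h import *
s=st(); f=snap("wrist","w4",scale=1.42); find("wrist",["rack","plate_blue","plate_yellow","plate_red"],f)
f=snap("top"); find("top",["plunger_knob","tank_red","tank_yellow","tank_blue","lid_1"],f)
find("scene",["plunger_knob","tank_red","tank_yellow","tank_blue","lid_1"])
```

```text
t11.7 p [0.4577 0.3354 0.2675] yaw-1.81 z [ 0.     0.001 -1.   ] F [-0.5 -0.   0.6] gap0.0932 ff0.0 q [ 0.59 -0.12  1.64  0.    1.62  2.19]
wrist rack [0.4138, 0.3325, -0.0003] 0.91 [284, 209]
wrist plate_blue [0.4452, 0.3286, 0.006] 0.9 [287, 188]
wrist plate_blue [0.5282, 0.2713, 0.0013] 0.65 [330, 121]
wrist plate_yellow [0.4132, 0.3345, 0.0039] 0.61 [283, 210]
top tank_red [0.5329, 0.1044, 0.0066] 0.75 [228, 210]
top tank_yellow [0.5326, 0.0096, 0.0128] 0.56 [260, 209]
top tank_blue [0.5266, -0.0677, 0.0083] 0.93 [286, 211]
top tank_blue [0.6596, 0.3144, 0.0052] 0.29 [160, 170]
top lid_1 [0.4981, -0.3483, 0.0017] 0.88 [379, 220]
top lid_1 [0.3883, -0.3367, -0.0005] 0.8 [376, 257]
top lid_1 [0.591, -0.3788, -0.0009] 0.63 [387, 190]
scene plunger_knob [0.6142, -0.1588, 0.1078] 0.47 [285, 176]
scene plunger_knob [0.3891, -0.3357, 0.0023] 0.38 [375, 196]
scene tank_red [0.5337, 0.1038, 0.009] 0.78 [261, 264]
scene tank_yellow [0.5327, 0.0111, 0.0092] 0.93 [279, 243]
scene tank_blue [0.5292, -0.0636, 0.0072] 0.59 [294, 229]
scene lid_1 [0.3925, -0.3297, 0.0013] 0.94 [374, 197]
scene lid_1 [0.5913, -0.3748, -0.0007] 0.63 [324, 173]
scene lid_1 [0.5324, 0.106, 0.009] 0.58 [261, 264]
```

View pics/w4.png

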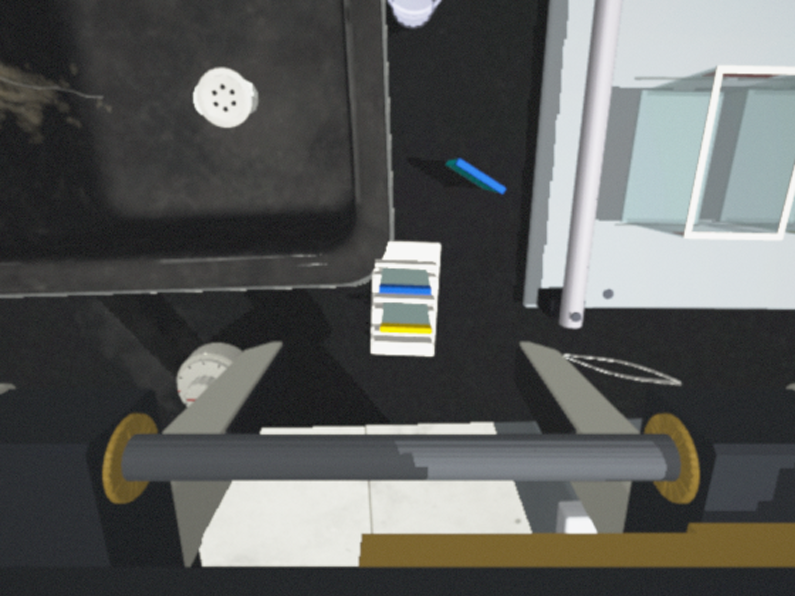

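Run:
```python
from h import *
f=snap("wrist"); im=f["img"].astype(int); r,g,b=im[...,0],im[...,1],im[...,2]
for nm,m in (("y",(r>150)&(g>120)&(b<90)),("b",(b>130)&(r<110))):
    n,l,t,c=cv2.connectedComponentsWithStats(m.astype(np.uint8))
    for i in range(1,n):
        if t[i,4]>40:
            v,u=np.nonzero(l==i); rc=cv2.minAreaRect(np.c_[u,v].astype(np.float32)); bx=cv2.boxPoints(rc)
            P=np.array([back(f,*p,0.086) for p in bx])
            print(nm,t[i],np.round(rc[0],1),np.round(rc[1],1),round(rc[2],1),back(f,*c[i],0.086).round(4)); print(P[:,:2].round(4).tolist())
f=snap("scene","s3",crop=(200,270,300,380),scale=5)
```

```text
y [263 230  37   7 177] [281.  233.1] [36.   5.2] 1.7 [0.4144 0.3326 0.086 ]
[[0.4128, 0.3526], [0.4189, 0.3521], [0.4163, 0.3125], [0.4101, 0.3128]]
y [483 311   9  40 163] [487.8 330.7] [ 7.7 39. ] 3.1 [0.2749 0.0853 0.086 ]
[[0.2515, 0.088], [0.3072, 0.0933], [0.3064, 0.0842], [0.2505, 0.0784]]
y [ 73 318   5  21  56] [ 74.7 328. ] [ 2.9 20.1] 6.7 [0.2999 0.5873 0.086 ]
[[0.2868, 0.5935], [0.3149, 0.5844], [0.3143, 0.581], [0.2862, 0.59]]
b [315 114  36  25 233] [332.8 125.8] [40.   5.9] 32.5 [0.5275 0.2766 0.086 ]
[[0.536, 0.2949], [0.5406, 0.2917], [0.5186, 0.2578], [0.5138, 0.2608]]
b [263 202  36   8 207] [280.5 205.5] [ 7. 35.] 90.0 [0.4459 0.3313 0.086 ]
[[0.4508, 0.3505], [0.4495, 0.313], [0.4416, 0.3132], [0.443, 0.351]]
```

View pics/s3.png

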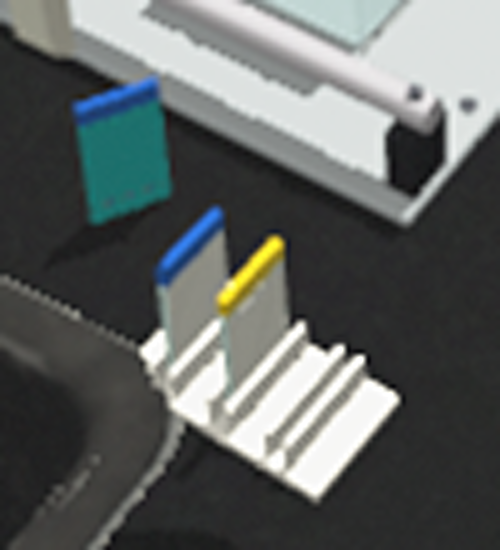

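The crop shows the blue plate (190,285) and the yellow plate (255,310) in the rack, both with coated faces toward the robot. The near slot is empty, so the red plate is absent. The turquoise decoy is at (125,150). I'll take the blue plate first.

Call:
carry_out(
  series=[0.4,-0.006,0.002,0.04,0,0,0.009,0.4,-0.0056,0.0022,0.04,0,0,0,0.4,0,0,0.04,0,0,0,0.4,0,0,0.03,0,0,0,0.4,0,0,0.02,0,0,0],
)

```text
time_s: 13.02
position: [0.4468, 0.3262, 0.0937]
eef_rot: [1.0, -0.025, -0.001, 0.001]
contact_force: [-0.0, 0.2, 0.8]
finger_gap: 0.0669
finger_force: 0.0
```

Call:
carry_out(
  series=[0.4,0,0,0.0,0,0,0],
)

```text
time_s: 13.1
position: [0.4463, 0.3258, 0.0927]
eef_rot: [1.0, -0.025, -0.003, 0.002]
contact_force: [-0.5, 0.5, -0.6]
finger_gap: 0.0656
finger_force: 0.0
```

Run:
```python
from h import *
s=st(); f=snap("wrist","w5",scale=1.42)
im=f["img"].astype(int); r,g,b=im[...,0],im[...,1],im[...,2]
for nm,m in (("y",(r>150)&(g>120)&(b<90)),("b",(b>130)&(r<110))):
    n,l,t,c=cv2.connectedComponentsWithStats(m.astype(np.uint8))
    for i in range(1,n):
        if t[i,4]>60: print(nm,t[i],back(f,*c[i],0.086).round(4))
```

```text
t13.1 p [0.4463 0.3258 0.0927] yaw-2.85 z [-0.005 -0.003 -1.   ] F [-0.5  0.5 -0.6] gap0.0656 ff0.0 q [ 0.58 -0.06  1.87 -0.    1.34  2.21]
y [422 301  10  51 183] [0.4062 0.2454 0.086 ]
y [133 307   7  43 128] [0.4147 0.4083 0.086 ]
b [ 341   77   77   54 1044] [0.5274 0.2772 0.086 ]
b [ 231  260   76   19 1100] [0.447  0.3317 0.086 ]
```

Call:
carry_out(
  series=[0.4,0.001,-0.0058,0.0125,0,0,0,-1,0,0,0,0,0,0,-1,0,0,0,0,0,0,-1,0,0,0,0,0,0,-1,0,0,0,0,0,0],
  grip_force=15,
)

```text
time_s: 13.57
position: [0.4496, 0.3329, 0.0857]
eef_rot: [1.0, -0.025, 0.0, -0.0]
contact_force: [0.2, -0.3, 0.2]
finger_gap: 0.0431
finger_force: 0.0
```

Call:
carry_out(
  series=[-1,0,0,0,0,0,0,-1,0,0,0,0,0,0,-1,0,0,0,0,0,0],
)

```text
time_s: 13.82
position: [0.4497, 0.3328, 0.0855]
eef_rot: [1.0, -0.025, 0.001, -0.0]
contact_force: [-0.3, -0.2, 5.5]
finger_gap: 0.0398
finger_force: 15.0
```

Run:
```python
from h import *
s=st()
```

```text
t13.8 p [0.4497 0.3328 0.0855] yaw-2.86 z [ 0.001  0.001 -1.   ] F [-0.3 -0.2  5.5] gap0.0398 ff15.0 q [ 0.59 -0.05  1.87  0.    1.32  2.21]
```

```bash
cat >> h.py <<'E'
def pose(p,yaw,tilt=0):
    # tool down at yaw (deg); tilt>0 leans the back of the tool towards tool +x
    return np.array(p,float), Rn.from_euler('z',yaw,degrees=True)*Rn.from_euler('x',180,degrees=True)*Rn.from_euler('y',-tilt,degrees=True)
def plan(wps,g,start=None):
    s=robot.observe(); p,R=(np.array(s["position"]),Rn.from_quat(s["eef_rot"])) if start is None else start
    for (tp,tR),n in wps:
        d=(R.inv()*tR).as_rotvec()/n; dp=(tp-p)/n
        for i in range(n):
            sh=R.inv().apply(dp); print([g]+[round(float(x),4) for x in sh]+[round(float(np.degrees(x)/90),4) for x in d],end=", ")
            R=R*Rn.from_rotvec(d); p=p+dp
        print()
E
python3 - <<'E'
from h import *
plan([(pose([.4497,.3328,.21],-2.86),3),(pose([.5283,-.0585,.21],87.9),13),(pose([.5283,-.0585,.21],87.9,15),3),(pose([.5283,-.0585,.12],87.9,15),3)],-1)
print(pose([0,0,0],88,15)[1].as_matrix().round(2))
E
```

```text
[-1, 0.0001, -0.0, -0.0415, -0.0002, -0.0002, 0.0], [-1, 0.0, -0.0, -0.0415, -0.0002, -0.0002, 0.0], [-1, 0.0, -0.0, -0.0415, -0.0002, -0.0002, 0.0], 
[-1, 0.0075, 0.0298, 0.0, -0.0, 0.0, -0.0776], [-1, 0.0039, 0.0305, 0.0, -0.0, 0.0, -0.0776], [-1, 0.0001, 0.0307, 0.0, -0.0, 0.0, -0.0776], [-1, -0.0036, 0.0305, 0.0, -0.0, 0.0, -0.0776], [-1, -0.0073, 0.0298, 0.0, -0.0, 0.0, -0.0776], [-1, -0.0108, 0.0287, 0.0, -0.0, 0.0, -0.0776], [-1, -0.0143, 0.0272, 0.0, -0.0, 0.0, -0.0776], [-1, -0.0175, 0.0253, 0.0, -0.0, 0.0, -0.0776], [-1, -0.0204, 0.0229, 0.0, -0.0, 0.0, -0.0776], [-1, -0.023, 0.0203, 0.0, -0.0, 0.0, -0.0776], [-1, -0.0253, 0.0173, 0.0, -0.0, 0.0, -0.0776], [-1, -0.0273, 0.0141, 0.0, -0.0, 0.0, -0.0776], [-1, -0.0288, 0.0107, 0.0, -0.0, 0.0, -0.0776], 
[-1, -0.0, -0.0, 0.0, 0.0, -0.0556, -0.0], [-1, -0.0, -0.0, 0.0, 0.0, -0.0556, -0.0], [-1, -0.0, -0.0, 0.0, 0.0, -0.0556, -0.0], 
[-1, 0.0078, -0.0, 0.029, 0.0, 0.0, -0.0], [-1, 0.0078, -0.0, 0.029, 0.0, 0.0, -0.0], [-1, 0.0078, -0.0, 0.029, 0.0, 0.0, -0.0], 
[[ 0.03  1.   -0.01]
 [ 0.97 -0.03 -0.26]
 [-0.26  0.   -0.97]]
```

Call:
carry_out(
  series=[-1,0,0,-0.03,0,0,0,-1,0,0,-0.041,0,0,0,-1,0,0,-0.041,0,0,0,-1,0,0,-0.0125,0,0,0,-1,0,0,0,0,0,0],
)

```text
time_s: 14.23
position: [0.4503, 0.3333, 0.2136]
eef_rot: [1.0, -0.025, 0.002, -0.002]
contact_force: [0.6, -0.1, -0.6]
finger_gap: 0.0398
finger_force: 15.0
```

Call:
carry_out(
  series=[-1,0.0075,0.0298,0,0,0,-0.0776,-1,0.0039,0.0305,0,0,0,-0.0776,-1,0.0001,0.0307,0,0,0,-0.0776,-1,-0.0036,0.0305,0,0,0,-0.0776,-1,-0.0073,0.0298,0,0,0,-0.0776],
)

```text
time_s: 14.65
position: [0.4791, 0.1806, 0.2076]
eef_rot: [0.96, 0.279, -0.001, 0.0]
contact_force: [-0.6, -0.3, 0.0]
finger_gap: 0.0401
finger_force: 15.0
```

Call:
carry_out(
  series=[-1,-0.0108,0.0287,0,0,0,-0.0776,-1,-0.0143,0.0272,0,0,0,-0.0776,-1,-0.0175,0.0253,0,0,0,-0.0776,-1,-0.0204,0.0229,0,0,0,-0.0776,-1,-0.023,0.0203,0,0,0,-0.0776],
)

```text
time_s: 15.07
position: [0.5094, 0.03, 0.2077]
eef_rot: [0.832, 0.554, -0.001, -0.0]
contact_force: [0.1, 0.2, -0.6]
finger_gap: 0.0398
finger_force: 15.0
```

Call:
carry_out(
  series=[-1,-0.0253,0.0173,0,0,0,-0.0776,-1,-0.0273,0.0141,0,0,0,-0.0776,-1,-0.0288,0.0107,0,0,0,-0.0776,-1,0,0,0,0,0,0,-1,0,0,0,0,0,0],
)

```text
time_s: 15.48
position: [0.5275, -0.0598, 0.2075]
eef_rot: [0.721, 0.693, -0.001, -0.001]
contact_force: [-0.3, 1.1, -0.3]
finger_gap: 0.0399
finger_force: 15.0
```

Run:
```python
from h import *
s=st(); f=snap("wrist","w6",scale=1.42); find("wrist",["tank_blue","tank_yellow","tank_red"],f); find("scene",["plate_blue"])
```

```text
t15.5 p [ 0.5275 -0.0598  0.2075] yaw87.76 z [-0.002  0.    -1.   ] F [-0.3  1.1 -0.3] gap0.0399 ff15.0 q [-0.16 -0.19  1.8   0.    1.54 -0.12]
wrist tank_blue [0.53, -0.0624, 0.0084] 0.86 [284, 190]
wrist tank_yellow [0.5317, 0.0176, 0.0033] 0.83 [282, 116]
wrist tank_yellow [0.5267, -0.0694, 0.1273] 0.65 [280, 234]
wrist tank_red [0.5331, 0.1038, 0.0115] 0.58 [281, 23]
scene plate_blue [0.5272, -0.0643, 0.129] 0.72 [295, 195]
scene plate_blue [0.6579, 0.3181, 0.003] 0.69 [172, 300]
scene plate_blue [0.5259, 0.2754, 0.0006] 0.65 [225, 310]
```

View pics/w6.png

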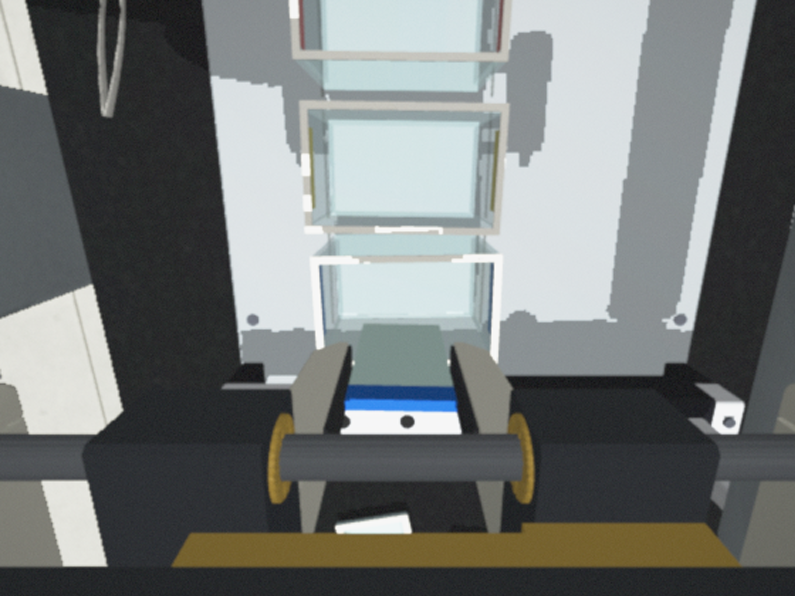

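The view shows the plate held upright in the jaws, with its blue band at (400,398). The yellow tank rim spans (300,102) to (504,234), the blue tank's far rim is at row 256, and the red tank's near rim is at row 59. I'll turn these into tank centres.

Run:
```python
from h import *
f=snap("wrist"); k=1.42
for n,pts in dict(Y=[(300,102),(509,104),(504,234),(304,234)],B=[(312,256),(502,254)],R=[(293,60),(511,58)],hole=[(728,422)]).items():
    P=np.array([back(f,u/k,v/k,.103 if n!="hole" else .075)[:2] for u,v in pts]); print(n,P.round(4).tolist(),P.mean(0).round(4))
```

```text
Y [[0.4802, 0.0523], [0.5885, 0.0475], [0.5878, -0.0201], [0.4758, -0.0161]] [0.5331 0.0159]
B [[0.4791, -0.0288], [0.587, -0.0314]] [ 0.5331 -0.0301]
R [[0.4786, 0.072], [0.5888, 0.069]] [0.5337 0.0705]
hole [[0.7561, -0.163]] [ 0.7561 -0.163 ]
```

Call:
carry_out(
  series=[-1,0.0038,0.0038,0,0,0,0,-1,0,0,0,0,-0.0556,0,-1,0,0,0,0,-0.0556,0,-1,0,0,0,0,-0.0556,0,-1,0,0,0,0,0,0],
)

```text
time_s: 16.25
position: [0.532, -0.0534, 0.2089]
eef_rot: [0.713, 0.689, -0.095, 0.092]
contact_force: [0.8, -0.3, -0.8]
finger_gap: 0.0398
finger_force: 15.0
```

Call:
carry_out(
  series=[-1,0.0078,0,0.029,0,0,0,-1,0.0078,0,0.029,0,0,0,-1,0.0078,0,0.029,0,0,0,-1,0,0,0,0,0,0,-1,0,0,0,0,0,0],
)

```text
time_s: 16.67
position: [0.5314, -0.0549, 0.1187]
eef_rot: [0.714, 0.688, -0.094, 0.089]
contact_force: [-0.4, 0.1, 1.1]
finger_gap: 0.0396
finger_force: 15.0
```

Run:
```python
from h import *
s=st()
```

```text
t16.7 p [ 0.5314 -0.0549  0.1187] yaw87.95 z [-0.012 -0.257 -0.966] F [-0.4  0.1  1.1] gap0.0396 ff15.0 q [-0.02 -0.12  1.9  -0.27  1.38  0.07]
```

Call:
carry_out(
  series=[-1,0.0026,0,0.01,0,0,0,-1,0.0026,0,0.01,0,0,0,-1,0,0,0,0,0,0],
)

```text
time_s: 16.92
position: [0.5316, -0.0551, 0.0975]
eef_rot: [0.714, 0.688, -0.094, 0.09]
contact_force: [-0.8, 0.1, -1.0]
finger_gap: 0.0396
finger_force: 15.0
```

Call:
carry_out(
  series=[-1,0.0008,0,0.003,0,0,0,-1,0,0,0,0,0,0],
)

```text
time_s: 17.08
position: [0.5319, -0.0551, 0.0954]
eef_rot: [0.714, 0.688, -0.094, 0.091]
contact_force: [0.0, 0.8, -0.5]
finger_gap: 0.0396
finger_force: 15.0
```

Call:
carry_out(
  series=[-1,0.0005,0,0.002,0,0,0,-1,0,0,0,0,0,0],
)

```text
time_s: 17.25
position: [0.5318, -0.0552, 0.0934]
eef_rot: [0.714, 0.688, -0.094, 0.091]
contact_force: [-0.7, -0.1, -0.5]
finger_gap: 0.0397
finger_force: 15.0
```

Call:
carry_out(
  series=[-1,0.0005,0,0.002,0,0,0,-1,0,0,0,0,0,0],
)

```text
time_s: 17.42
position: [0.5317, -0.0552, 0.0911]
eef_rot: [0.714, 0.688, -0.094, 0.091]
contact_force: [-0.4, -0.0, -0.3]
finger_gap: 0.0399
finger_force: 15.0
```

Call:
carry_out(
  series=[-1,0.0003,0,0.001,0,0,0,-1,0,0,0,0,0,0],
)

```text
time_s: 17.58
position: [0.5317, -0.0552, 0.0901]
eef_rot: [0.714, 0.688, -0.094, 0.091]
contact_force: [0.4, -0.2, -0.1]
finger_gap: 0.04
finger_force: 15.0
```

Call:
carry_out(
  series=[-1,0.0003,0,0.001,0,0,0,-1,0,0,0,0,0,0],
)

```text
time_s: 17.75
position: [0.5318, -0.0551, 0.0891]
eef_rot: [0.714, 0.688, -0.094, 0.091]
contact_force: [1.0, 0.6, 1.0]
finger_gap: 0.0395
finger_force: 15.0
```

Call:
carry_out(
  series=[-1,0.0003,0,0.001,0,0,0,-1,0,0,0,0,0,0],
)

```text
time_s: 17.92
position: [0.5321, -0.0551, 0.0888]
eef_rot: [0.714, 0.688, -0.094, 0.091]
contact_force: [-2.0, 2.2, 6.2]
finger_gap: 0.0399
finger_force: 15.0
```

Call:
carry_out(
  series=[0.05,0,0,0,0,0,0,0.05,0,0,0,0,0,0,0.05,0,0,0,0,0,0,0.05,-0.0026,0,-0.01,0,0,0,0.05,-0.0078,0,-0.029,0,0,0],
)

```text
time_s: 18.33
position: [0.5301, -0.055, 0.1256]
eef_rot: [0.713, 0.689, -0.096, 0.088]
contact_force: [0.1, 0.3, -0.5]
finger_gap: 0.0488
finger_force: 0.0
```

Call:
carry_out(
  series=[0.05,-0.0078,0,-0.029,0,0,0,0.05,-0.0078,0,-0.029,0,0,0,0.05,-0.0078,0,-0.029,0,0.0556,0,0.05,0,0,0,0,0.0556,0,0.05,0,0,0,0,0.0556,0],
)

```text
time_s: 18.75
position: [0.5326, -0.0547, 0.2222]
eef_rot: [0.719, 0.695, 0.003, 0.001]
contact_force: [-1.2, -0.4, -1.1]
finger_gap: 0.0488
finger_force: 0.0
```

Call:
carry_out(
  series=[0.4,0,0,-0.03,0,0,0,0.4,0,0,0,0,0,0],
)

```text
time_s: 18.92
position: [0.5324, -0.0562, 0.2539]
eef_rot: [0.72, 0.694, 0.002, 0.002]
contact_force: [1.0, 0.0, 1.7]
finger_gap: 0.0581
finger_force: 0.0
```

Run:
```python
from h import *
s=st(); f=snap("wrist","w7",scale=1.42)
plan([(pose([.4625,.335,.24],-2.6),13)],0.4)
plan([(pose([.4145,.3326,.24],-2.6),13)],0.4)
```

```text
t18.9 p [ 0.5324 -0.0562  0.2539] yaw87.85 z [ 0.005 -0.    -1.   ] F [1.  0.  1.7] gap0.0581 ff0.0 q [-0.15 -0.2   1.73  0.    1.6  -0.12]
[0.4, 0.0298, -0.0065, 0.0009, 0.0002, -0.0001, 0.0773], [0.4, 0.0288, -0.0101, 0.0009, 0.0002, -0.0001, 0.0773], [0.4, 0.0274, -0.0135, 0.0009, 0.0002, -0.0001, 0.0773], [0.4, 0.0256, -0.0167, 0.0009, 0.0002, -0.0001, 0.0773], [0.4, 0.0234, -0.0197, 0.0009, 0.0002, -0.0001, 0.0773], [0.4, 0.0208, -0.0224, 0.0009, 0.0002, -0.0001, 0.0773], [0.4, 0.0179, -0.0247, 0.0009, 0.0002, -0.0001, 0.0773], [0.4, 0.0148, -0.0267, 0.0009, 0.0002, -0.0001, 0.0773], [0.4, 0.0115, -0.0283, 0.0009, 0.0002, -0.0001, 0.0773], [0.4, 0.008, -0.0295, 0.0009, 0.0002, -0.0001, 0.0773], [0.4, 0.0043, -0.0302, 0.0009, 0.0002, -0.0001, 0.0773], [0.4, 0.0006, -0.0305, 0.0009, 0.0002, -0.0001, 0.0773], [0.4, -0.0031, -0.0304, 0.0009, 0.0002, -0.0001, 0.0773], 
[0.4, 0.0295, -0.0102, 0.0009, 0.0002, -0.0001, 0.0773], [0.4, 0.0281, -0.0137, 0.0009, 0.0002, -0.0001, 0.0773], [0.4, 0.0262, -0.017, 0.0009, 0.0002, -0.0001, 0.0773], [0.4, 0.024, -0.02, 0.0009, 0.0002, -0.0001, 0.0773], [0.4, 0.0214, -0.0228, 0.0009, 0.0002, -0.0001, 0.0773], [0.4, 0.0184, -0.0252, 0.0009, 0.0002, -0.0001, 0.0773], [0.4, 0.0153, -0.0272, 0.0009, 0.0002, -0.0001, 0.0773], [0.4, 0.0118, -0.0289, 0.0009, 0.0002, -0.0001, 0.0773], [0.4, 0.0082, -0.0301, 0.0009, 0.0002, -0.0001, 0.0773], [0.4, 0.0045, -0.0309, 0.0009, 0.0002, -0.0001, 0.0773], [0.4, 0.0008, -0.0312, 0.0009, 0.0002, -0.0001, 0.0773], [0.4, -0.003, -0.0311, 0.0009, 0.0002, -0.0001, 0.0773], [0.4, -0.0068, -0.0305, 0.0009, 0.0002, -0.0001, 0.0773],
```

View pics/w7.png

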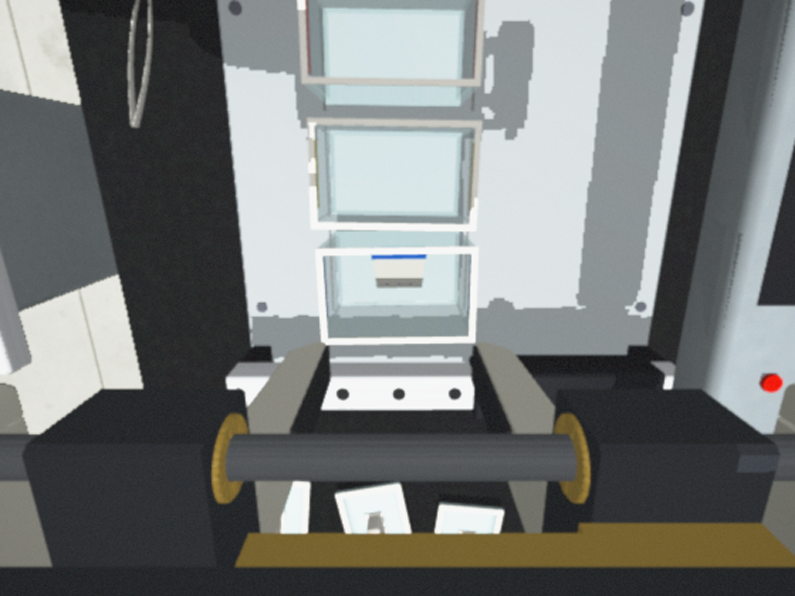

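The blue plate leans on the far long wall with its white side up; the blue band is at (398,257) and the white face at (399,272). The rims are clear too. I'll measure them here, then go for the yellow plate.

Run:
```python
from h import *
f=snap("wrist"); k=1.42
for n,pts in dict(B=[(317,249),(478,247),(475,342),(323,341)],Y=[(309,120),(481,122),(477,229),(312,228)],R=[(300,82),(484,83)]).items():
    P=np.array([back(f,u/k,v/k,.103)[:2] for u,v in pts]); print(n,P.round(4).tolist(),P.mean(0).round(4))
```

```text
B [[0.4792, -0.0302], [0.5859, -0.0328], [0.5846, -0.1004], [0.4776, -0.0956]] [ 0.5318 -0.0648]
Y [[0.4813, 0.0498], [0.5869, 0.0448], [0.5851, -0.0209], [0.4771, -0.0162]] [0.5326 0.0144]
R [[0.4779, 0.0712], [0.5884, 0.0667]] [0.5332 0.069 ]
```

Call:
carry_out(
  series=[0.4,0.0295,-0.0102,0,0,0,0.0773,0.4,0.0281,-0.0137,0,0,0,0.0773,0.4,0.0262,-0.017,0,0,0,0.0773,0.4,0.024,-0.02,0,0,0,0.0773,0.4,0.0214,-0.0228,0,0,0,0.0773],
)

```text
time_s: 19.43
position: [0.4852, 0.0957, 0.248]
eef_rot: [0.896, 0.445, -0.0, 0.0]
contact_force: [-0.2, 0.5, -0.4]
finger_gap: 0.0649
finger_force: 0.0
```

Call:
carry_out(
  series=[0.4,0.0184,-0.0252,0,0,0,0.0773,0.4,0.0153,-0.0272,0,0,0,0.0773,0.4,0.0118,-0.0289,0,0,0,0.0773,0.4,0.0082,-0.0301,0,0,0,0.0773,0.4,0.0045,-0.0309,0,0,0,0.0773],
)

```text
time_s: 19.85
position: [0.4395, 0.2441, 0.2481]
eef_rot: [0.987, 0.159, -0.0, 0.0]
contact_force: [0.0, -0.5, 0.4]
finger_gap: 0.0651
finger_force: 0.0
```

Call:
carry_out(
  series=[0.4,0.0008,-0.0312,0,0,0,0.0773,0.4,-0.003,-0.0311,0,0,0,0.0773,0.4,-0.0068,-0.0305,0,0,0,0.0773,0.4,0,0,0.04,0,0,0,0.4,0,0,0.04,0,0,0],
)

```text
time_s: 20.27
position: [0.4125, 0.3342, 0.1687]
eef_rot: [1.0, -0.019, 0.001, -0.001]
contact_force: [0.6, 0.5, -0.7]
finger_gap: 0.0649
finger_force: 0.0
```

Call:
carry_out(
  series=[0.4,0,0,0.04,0,0,0,0.4,0,0,0.02,0,0,0,0.4,0,0,0,0,0,0],
)

```text
time_s: 20.52
position: [0.4107, 0.3309, 0.103]
eef_rot: [1.0, -0.02, -0.003, 0.003]
contact_force: [0.2, -0.6, -0.1]
finger_gap: 0.0648
finger_force: 0.0
```

Run:
```python
from h import *
s=st(); f=snap("wrist")
im=f["img"].astype(int); r,g,b=im[...,0],im[...,1],im[...,2]
for nm,m in (("y",(r>150)&(g>120)&(b<90)),("b",(b>130)&(r<110))):
    n,l,t,c=cv2.connectedComponentsWithStats(m.astype(np.uint8))
    for i in range(1,n):
        if t[i,4]>60: print(nm,t[i],back(f,*c[i],0.086).round(4))
```

```text
t20.5 p [0.4107 0.3309 0.103 ] yaw-2.25 z [-0.006 -0.005 -1.   ] F [ 0.2 -0.6 -0.1] gap0.0648 ff0.0 q [ 0.63 -0.13  1.92 -0.    1.36  2.24]
y [ 242  246   72   17 1045] [0.4151 0.3324 0.086 ]
y [424 307   7  42 124] [0.364  0.2448 0.086 ]
y [134 311   5  33  86] [0.371  0.4187 0.086 ]
b [ 351    0   76   55 1045] [0.5259 0.2768 0.086 ]
```

Call:
carry_out(
  series=[0.4,0.002,0,0.012,0,0,0.005,0.4,0,0,0.0125,0,0,0,-1,0,0,0,0,0,0,-1,0,0,0,0,0,0,-1,0,0,0,0,0,0],
)

```text
time_s: 20.98
position: [0.4153, 0.3322, 0.0848]
eef_rot: [1.0, -0.024, 0.0, -0.0]
contact_force: [0.4, 0.2, -0.5]
finger_gap: 0.0494
finger_force: 0.0
```

Call:
carry_out(
  series=[-1,0,0,0,0,0,0,-1,0,0,0,0,0,0,-1,0,0,0,0,0,0,-1,0,0,0,0,0,0],
)

```text
time_s: 21.32
position: [0.4153, 0.3323, 0.0847]
eef_rot: [1.0, -0.024, 0.0, -0.0]
contact_force: [-0.1, -0.9, 4.4]
finger_gap: 0.0398
finger_force: 15.0
```

Run:
```python
from h import *
s=st()
p=s["position"]; C=np.array([.5327,.015])+np.array([.036,.9994])*.010
print(C)
plan([(pose([p[0],p[1],.21],-2.4),4),(pose([*C,.21],87.9),13)],-1)
```

```text
t21.3 p [0.4153 0.3323 0.0847] yaw-2.76 z [ 0.001  0.001 -1.   ] F [-0.1 -0.9  4.4] gap0.0398 ff15.0 q [ 0.63 -0.11  1.93 -0.    1.32  2.25]
[0.53306  0.024994]
[-1, 0.0, -0.0, -0.0313, -0.0001, -0.0001, -0.001], [-1, 0.0, -0.0, -0.0313, -0.0001, -0.0001, -0.001], [-1, 0.0, -0.0, -0.0313, -0.0001, -0.0001, -0.001], [-1, 0.0, -0.0, -0.0313, -0.0001, -0.0001, -0.001], 
[-1, 0.01, 0.0232, 0.0, -0.0, 0.0, -0.0772], [-1, 0.0072, 0.0243, 0.0, -0.0, 0.0, -0.0772], [-1, 0.0042, 0.025, 0.0, -0.0, 0.0, -0.0772], [-1, 0.0011, 0.0253, 0.0, -0.0, 0.0, -0.0772], [-1, -0.0019, 0.0252, 0.0, -0.0, 0.0, -0.0772], [-1, -0.005, 0.0248, 0.0, -0.0, 0.0, -0.0772], [-1, -0.008, 0.024, 0.0, -0.0, 0.0, -0.0772], [-1, -0.0108, 0.0229, 0.0, -0.0, 0.0, -0.0772], [-1, -0.0135, 0.0214, 0.0, -0.0, 0.0, -0.0772], [-1, -0.016, 0.0196, 0.0, -0.0, 0.0, -0.0772], [-1, -0.0182, 0.0176, 0.0, -0.0, 0.0, -0.0772], [-1, -0.0202, 0.0152, 0.0, -0.0, 0.0, -0.0772], [-1, -0.0219, 0.0127, 0.0, -0.0, 0.0, -0.0772],
```

Call:
carry_out(
  series=[-1,0,0,-0.025,0,0,0,-1,0,0,-0.035,0,0,0,-1,0,0,-0.035,0,0,0,-1,0,0,-0.03,0,0,0,-1,0,0,0,0,0,0],
)

```text
time_s: 21.73
position: [0.4163, 0.333, 0.2157]
eef_rot: [1.0, -0.024, 0.003, -0.002]
contact_force: [0.5, 0.6, 0.2]
finger_gap: 0.0395
finger_force: 15.0
```

Call:
carry_out(
  series=[-1,0.01,0.0232,0,0,0,-0.0772,-1,0.0072,0.0243,0,0,0,-0.0772,-1,0.0042,0.025,0,0,0,-0.0772,-1,0.0011,0.0253,0,0,0,-0.0772,-1,-0.0019,0.0252,0,0,0,-0.0772],
)

```text
time_s: 22.15
position: [0.4598, 0.2125, 0.2086]
eef_rot: [0.96, 0.278, -0.0, 0.0]
contact_force: [0.5, -0.7, -0.7]
finger_gap: 0.0402
finger_force: 15.0
```

Call:
carry_out(
  series=[-1,-0.005,0.0248,0,0,0,-0.0772,-1,-0.008,0.024,0,0,0,-0.0772,-1,-0.0108,0.0229,0,0,0,-0.0772,-1,-0.0135,0.0214,0,0,0,-0.0772,-1,-0.016,0.0196,0,0,0,-0.0772],
)

```text
time_s: 22.57
position: [0.5042, 0.0939, 0.2086]
eef_rot: [0.834, 0.552, -0.0, -0.0]
contact_force: [-0.8, 0.0, -0.4]
finger_gap: 0.0398
finger_force: 15.0
```

Call:
carry_out(
  series=[-1,-0.0182,0.0176,0,0,0,-0.0772,-1,-0.0202,0.0152,0,0,0,-0.0772,-1,-0.0219,0.0127,0,0,0,-0.0772,-1,0,0,0,0,0,0,-1,0,0,0,0,0,0],
)

```text
time_s: 22.98
position: [0.531, 0.0233, 0.2085]
eef_rot: [0.723, 0.691, -0.0, -0.0]
contact_force: [-0.2, 1.1, -0.2]
finger_gap: 0.0396
finger_force: 15.0
```

Call:
carry_out(
  series=[-1,0,0,0,0,-0.0556,0,-1,0,0,0,0,-0.0556,0,-1,0,0,0,0,-0.0556,0,-1,0,0,0,0,0,0,-1,0,0,0,0,0,0],
)

```text
time_s: 23.4
position: [0.5306, 0.0259, 0.2085]
eef_rot: [0.716, 0.686, -0.094, 0.09]
contact_force: [-0.3, -0.8, -0.8]
finger_gap: 0.0398
finger_force: 15.0
```

Call:
carry_out(
  series=[-1,0.0058,0.002,0.029,0,0,0,-1,0.0078,0,0.029,0,0,0,-1,0.0078,0,0.029,0,0,0,-1,0.0052,0,0.0193,0,0,0,-1,0,0,0,0,0,0],
)

```text
time_s: 23.82
position: [0.5308, 0.0221, 0.0953]
eef_rot: [0.716, 0.686, -0.096, 0.088]
contact_force: [-0.7, -0.2, -0.8]
finger_gap: 0.0398
finger_force: 15.0
```

Call:
carry_out(
  series=[-1,0.0008,0,0.003,0,0,0,-1,0.0005,0,0.002,0,0,0,-1,0,0,0,0,0,0],
)

```text
time_s: 24.07
position: [0.5334, 0.0222, 0.0957]
eef_rot: [0.716, 0.686, -0.093, 0.091]
contact_force: [-0.2, 0.7, -0.2]
finger_gap: 0.0395
finger_force: 15.0
```

Call:
carry_out(
  series=[-1,0.0005,0,0.002,0,0,0,-1,0,0,0,0,0,0],
)

```text
time_s: 24.23
position: [0.5332, 0.0223, 0.093]
eef_rot: [0.716, 0.686, -0.094, 0.091]
contact_force: [0.2, -0.3, -0.7]
finger_gap: 0.0398
finger_force: 15.0
```

Call:
carry_out(
  series=[-1,0.0005,0,0.002,0,0,0,-1,0.0003,0,0.001,0,0,0,-1,0,0,0,0,0,0],
)

```text
time_s: 24.48
position: [0.5328, 0.0222, 0.089]
eef_rot: [0.716, 0.686, -0.094, 0.09]
contact_force: [-0.3, 0.3, 0.4]
finger_gap: 0.0401
finger_force: 15.0
```

Call:
carry_out(
  series=[-1,0.0003,0,0.001,0,0,0,-1,0,0,0,0,0,0],
)

```text
time_s: 24.65
position: [0.533, 0.0223, 0.0885]
eef_rot: [0.716, 0.686, -0.094, 0.09]
contact_force: [-1.4, 1.6, 4.1]
finger_gap: 0.0396
finger_force: 15.0
```

Call:
carry_out(
  series=[-1,0.0003,0,0.001,0,0,0,-1,0,0,0,0,0,0],
)

```text
time_s: 24.82
position: [0.5331, 0.0225, 0.0883]
eef_rot: [0.716, 0.686, -0.094, 0.091]
contact_force: [-4.7, 3.3, 12.7]
finger_gap: 0.0394
finger_force: 15.1
```

Call:
carry_out(
  series=[-1,-0.0003,0,-0.001,0,0,0,0.05,0,0,0,0,0,0,0.05,0,0,0,0,0,0,0.05,0,0,0,0,0,0,0.05,-0.0026,0,-0.01,0,0,0],
)

```text
time_s: 25.23
position: [0.532, 0.0222, 0.0969]
eef_rot: [0.716, 0.686, -0.095, 0.089]
contact_force: [0.3, -0.7, -1.6]
finger_gap: 0.0486
finger_force: 0.0
```

Call:
carry_out(
  series=[0.05,-0.0078,0,-0.029,0,0,0,0.05,-0.0078,0,-0.029,0,0,0,0.05,-0.0078,0,-0.029,0,0,0,0.05,-0.0078,0,-0.029,0,0.0556,0,0.05,0,0,0,0,0.0556,0],
)

```text
time_s: 25.65
position: [0.5344, 0.0232, 0.2258]
eef_rot: [0.721, 0.692, -0.027, 0.032]
contact_force: [0.6, 0.5, 0.9]
finger_gap: 0.049
finger_force: 0.0
```

Call:
carry_out(
  series=[0.05,0,0,0,0,0.0556,0,0.4,0,0,-0.04,0,0,0,0.4,0,0,-0.02,0,0,0,0.4,0,0,0,0,0,0],
)

```text
time_s: 25.98
position: [0.5337, 0.0217, 0.2843]
eef_rot: [0.722, 0.692, 0.002, 0.002]
contact_force: [0.3, -0.1, 0.5]
finger_gap: 0.0631
finger_force: 0.0
```

Run:
```python
from h import *
s=st(); f=snap("wrist","w8",scale=1.42)
plan([(pose([.47,-.355,.29],-2.),13)],0.4)
find("top",["lid_1"])
```

```text
t26.0 p [0.5337 0.0217 0.2843] yaw87.53 z [ 0.006 -0.    -1.   ] F [ 0.3 -0.1  0.5] gap0.0631 ff0.0 q [-0.01 -0.2   1.69  0.    1.65  0.04]
[0.4, -0.0292, -0.0036, -0.0007, 0.0002, -0.0002, 0.0765], [0.4, -0.0294, -0.0001, -0.0007, 0.0002, -0.0002, 0.0765], [0.4, -0.0292, 0.0034, -0.0006, 0.0002, -0.0002, 0.0765], [0.4, -0.0286, 0.0069, -0.0006, 0.0002, -0.0002, 0.0765], [0.4, -0.0275, 0.0103, -0.0006, 0.0002, -0.0002, 0.0765], [0.4, -0.0261, 0.0135, -0.0006, 0.0002, -0.0002, 0.0765], [0.4, -0.0243, 0.0165, -0.0006, 0.0002, -0.0002, 0.0765], [0.4, -0.0221, 0.0193, -0.0006, 0.0002, -0.0002, 0.0765], [0.4, -0.0197, 0.0219, -0.0006, 0.0002, -0.0002, 0.0765], [0.4, -0.0169, 0.0241, -0.0006, 0.0002, -0.0002, 0.0765], [0.4, -0.0139, 0.0259, -0.0006, 0.0002, -0.0002, 0.0765], [0.4, -0.0107, 0.0274, -0.0006, 0.0002, -0.0002, 0.0765], [0.4, -0.0073, 0.0285, -0.0006, 0.0002, -0.0002, 0.0765], 
top lid_1 [0.5903, -0.3798, 0.0008] 0.72 [388, 190]
top lid_1 [0.389, -0.3326, 0.002] 0.62 [375, 257]
top lid_1 [0.4827, -0.3277, 0.0009] 0.56 [372, 225]
```

View pics/w8.png

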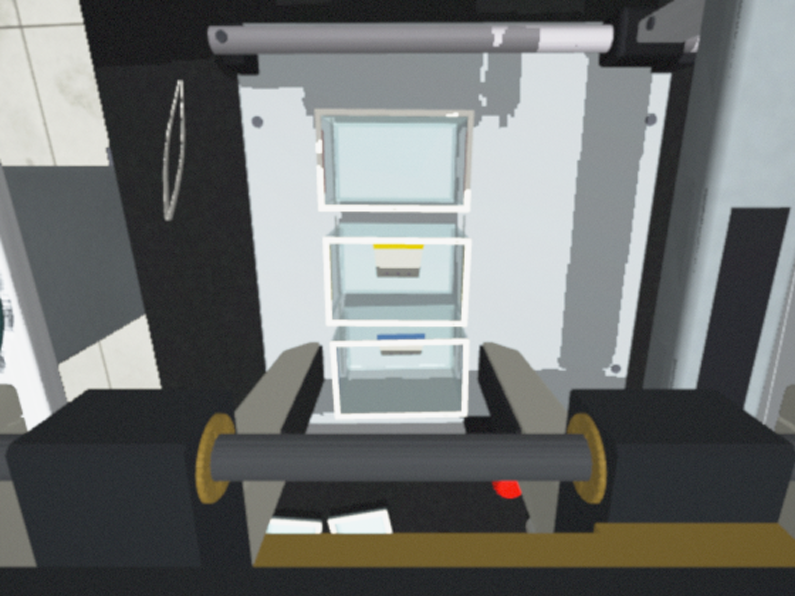

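Both plates lean with their white sides up: yellow band at (398,247), blue band at (400,337). All three rims are visible. One lid was knocked meanwhile, so I'll look at the lids after moving.

Run:
```python
from h import *
f=snap("wrist"); k=1.42
for n,pts in dict(R=[(317,111),(474,110),(470,210),(320,211)],Y=[(325,239),(471,238),(469,324),(331,326)],B=[(331,343),(469,342),(467,414),(336,417)]).items():
    P=np.array([back(f,u/k,v/k,.103)[:2] for u,v in pts]); d=P[1]-P[0]+P[2]-P[3]; e=P[0]-P[3]+P[1]-P[2]
    print(n,P.mean(0).round(4),np.linalg.norm(d)/2,np.linalg.norm(e)/2,"yaw",np.degrees(np.arctan2(d[1],d[0])).round(2),np.degrees(np.arctan2(-e[0],e[1])).round(2))
```

```text
R [0.5331 0.1016] 0.10532290312423086 0.06574060309998245 yaw -2.05 -2.89
Y [0.532  0.0159] 0.10496743081443449 0.06603220553190906 yaw -1.76 -1.19
B [ 0.53   -0.0631] 0.10602270453533828 0.0633514408847466 yaw -1.43 -1.36
```

Call:
carry_out(
  series=[0.4,-0.0292,-0.0036,0,0,0,0.0765,0.4,-0.0294,-0.0001,0,0,0,0.0765,0.4,-0.0292,0.0034,0,0,0,0.0765,0.4,-0.0286,0.0069,0,0,0,0.0765,0.4,-0.0275,0.0103,0,0,0,0.0765],
)

```text
time_s: 26.6
position: [0.5079, -0.1238, 0.2774]
eef_rot: [0.896, 0.445, -0.001, -0.001]
contact_force: [0.5, 0.4, 0.7]
finger_gap: 0.0649
finger_force: 0.0
```

Call:
carry_out(
  series=[0.4,-0.0261,0.0135,0,0,0,0.0765,0.4,-0.0243,0.0165,0,0,0,0.0765,0.4,-0.0221,0.0193,0,0,0,0.0765,0.4,-0.0197,0.0219,0,0,0,0.0765,0.4,-0.0169,0.0241,0,0,0,0.0765],
)

```text
time_s: 27.02
position: [0.4836, -0.2688, 0.2774]
eef_rot: [0.987, 0.16, -0.001, -0.001]
contact_force: [-1.0, 0.5, -0.1]
finger_gap: 0.065
finger_force: 0.0
```

Call:
carry_out(
  series=[0.4,-0.0139,0.0259,0,0,0,0.0765,0.4,-0.0107,0.0274,0,0,0,0.0765,0.4,-0.0073,0.0285,0,0,0,0.0765,0.4,0,0,0,0,0,0,0.4,0,0,0,0,0,0],
)

```text
time_s: 27.43
position: [0.4693, -0.3555, 0.277]
eef_rot: [1.0, -0.018, -0.001, -0.001]
contact_force: [0.7, 0.9, -0.4]
finger_gap: 0.0647
finger_force: 0.0
```

Run:
```python
from h import *
s=st(); f=snap("wrist","w9",scale=1.42)
find("wrist",["lid_1"],f,5)
for d in nets.regions_of("wrist","lid_1")[:5]:
    m=d["region"].astype(np.uint8); v,u=np.nonzero(m)
    if len(u)<50: continue
    rc=cv2.minAreaRect(np.c_[u,v].astype(np.float32)); bx=cv2.boxPoints(rc)
    P=np.array([back(f,*p,0.009)[:2] for p in bx]); 
    print(round(d["confidence"],2),len(u),P.mean(0).round(4),P.round(3).tolist())
```

```text
t27.4 p [ 0.4693 -0.3555  0.277 ] yaw-2.01 z [-0.002  0.002 -1.   ] F [ 0.7  0.9 -0.4] gap0.0647 ff0.0 q [-0.69 -0.08  1.58  0.    1.64  0.91]
wrist lid_1 [0.4796, -0.3337, 0.0052] 0.73 [265, 169]
wrist lid_1 [0.386, -0.334, 0.0006] 0.72 [268, 234]
wrist lid_1 [0.5921, -0.3753, -0.0065] 0.64 [294, 79]
0.92 5396 [ 0.5896 -0.3782] [[0.564, -0.316], [0.632, -0.33], [0.616, -0.437], [0.546, -0.429]]
0.7 4319 [ 0.48   -0.3303] [[0.508, -0.272], [0.522, -0.381], [0.453, -0.391], [0.437, -0.277]]
0.64 3609 [ 0.3895 -0.3352] [[0.362, -0.275], [0.431, -0.286], [0.417, -0.394], [0.347, -0.387]]
```

View pics/w9.png

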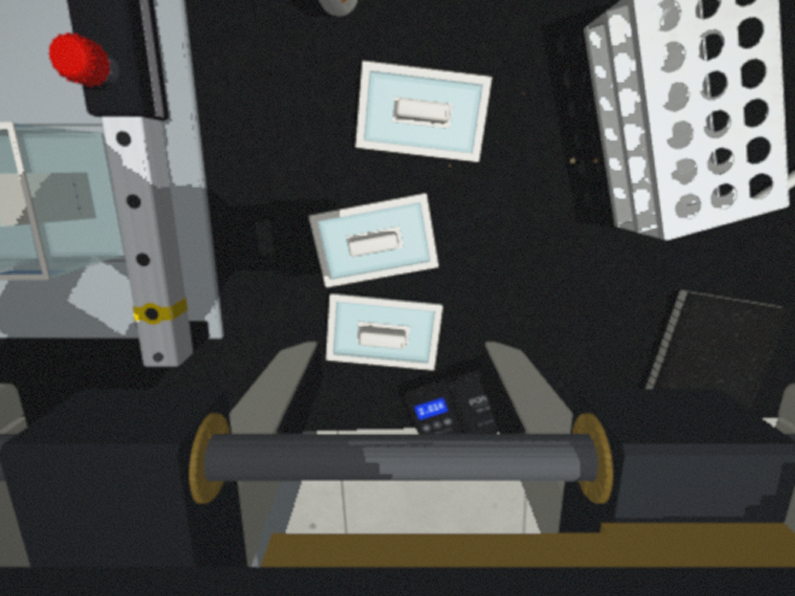

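The view shows the three lids, with bars at (422,110), (374,243) and (383,337). The middle one is now skewed the other way after being knocked. I'll compute lid poses from the flange corners.

```bash
cat >> h.py <<'E'
def quad(f,pts,z,k=1.42):
    P=np.array([back(f,u/k,v/k,z)[:2] for u,v in pts]); d=P[1]-P[0]+P[2]-P[3]; e=P[0]-P[3]+P[1]-P[2]
    d=-d # towards +y when picture right is -y
    return P.mean(0),np.degrees(np.arctan2(d[1],d[0])),np.linalg.norm(d)/2,np.linalg.norm(e)/2
E
python3 - <<'E'
from h import *
f=snap("wrist")
for n,pts in dict(A=[(361,62),(491,77),(478,160),(357,147)],B=[(310,216),(427,195),(438,266),(326,287)],C=[(331,295),(442,305),(434,370),(327,362)]).items():
    c,y,a,b=quad(f,pts,.010); print(n,c.round(4),round(y,2),round(a,4),round(b,4))
c,y,a,b=quad(f,pts,.010)
c=dict(A=[(361,62),(491,77),(478,160),(357,147)])
c,y,a,b=quad(f,c["A"],.010)
plan([(pose([c[0],c[1],.20],y),13)],-0.2)
E
```

```text
A [ 0.5915 -0.3767] 82.29 0.1088 0.0676
B [ 0.4808 -0.331 ] 98.66 0.1087 0.0675
C [ 0.3892 -0.3352] 83.22 0.108 0.07
[-0.2, 0.0094, 0.0015, 0.006, -0.0, -0.0, -0.0719], [-0.2, 0.0092, 0.0025, 0.006, -0.0, -0.0, -0.0719], [-0.2, 0.0088, 0.0035, 0.006, -0.0, -0.0, -0.0719], [-0.2, 0.0084, 0.0045, 0.006, -0.0, -0.0, -0.0719], [-0.2, 0.0078, 0.0054, 0.006, -0.0, -0.0, -0.0719], [-0.2, 0.0072, 0.0063, 0.006, -0.0, -0.0, -0.0719], [-0.2, 0.0064, 0.007, 0.006, -0.0, -0.0, -0.0719], [-0.2, 0.0056, 0.0077, 0.006, -0.0, -0.0, -0.0719], [-0.2, 0.0047, 0.0083, 0.006, -0.0, -0.0, -0.0719], [-0.2, 0.0037, 0.0088, 0.006, -0.0, -0.0, -0.0719], [-0.2, 0.0027, 0.0091, 0.006, -0.0, -0.0, -0.0719], [-0.2, 0.0016, 0.0094, 0.006, -0.0, -0.0, -0.0719], [-0.2, 0.0006, 0.0095, 0.006, -0.0, -0.0, -0.0719],
```

Call:
carry_out(
  series=[-0.2,0.0094,0.0015,0.006,0,0,-0.0719,-0.2,0.0092,0.0025,0.006,0,0,-0.0719,-0.2,0.0088,0.0035,0.006,0,0,-0.0719,-0.2,0.0084,0.0045,0.006,0,0,-0.0719,-0.2,0.0078,0.0054,0.006,0,0,-0.0719],
)

```text
time_s: 28.05
position: [0.5173, -0.3627, 0.2484]
eef_rot: [0.964, 0.266, 0.0, 0.0]
contact_force: [-0.0, 0.8, 0.8]
finger_gap: 0.0383
finger_force: 0.0
```

Call:
carry_out(
  series=[-0.2,0.0072,0.0063,0.006,0,0,-0.0719,-0.2,0.0064,0.007,0.006,0,0,-0.0719,-0.2,0.0056,0.0077,0.006,0,0,-0.0719,-0.2,0.0047,0.0083,0.006,0,0,-0.0719,-0.2,0.0037,0.0088,0.006,0,0,-0.0719],
)

```text
time_s: 28.47
position: [0.5642, -0.3715, 0.2184]
eef_rot: [0.852, 0.524, 0.0, 0.0]
contact_force: [-0.6, 0.1, 0.1]
finger_gap: 0.0369
finger_force: 0.0
```

Call:
carry_out(
  series=[-0.2,0.0027,0.0091,0.006,0,0,-0.0719,-0.2,0.0016,0.0094,0.006,0,0,-0.0719,-0.2,0.0006,0.0095,0.006,0,0,-0.0719,-0.2,0,0,0.03,0,0,0,-0.2,0,0,0.03,0,0,0],
)

```text
time_s: 28.88
position: [0.5926, -0.3771, 0.1412]
eef_rot: [0.753, 0.658, 0.0, 0.001]
contact_force: [-0.0, -1.1, -0.3]
finger_gap: 0.0375
finger_force: 0.0
```

Call:
carry_out(
  series=[-0.2,0,0,0.02,0,0,0,-0.2,0,0,0,0,0,0,-0.2,0,0,0,0,0,0],
)

```text
time_s: 29.13
position: [0.5914, -0.3769, 0.1204]
eef_rot: [0.753, 0.658, -0.0, -0.001]
contact_force: [0.3, -0.2, 0.8]
finger_gap: 0.0369
finger_force: 0.0
```

Run:
```python
from h import *
s=st(); f=snap("wrist","w10",scale=1.42)
print(find("wrist",["lid_1"],f,2))
```

```text
t29.1 p [ 0.5914 -0.3769  0.1204] yaw82.27 z [-0.001  0.001 -1.   ] F [ 0.3 -0.2  0.8] gap0.0369 ff0.0 q [-0.6   0.23  1.52  0.    1.4  -0.47]
wrist lid_1 [0.5914, -0.3762, -0.0007] 0.74 [281, 207]
wrist lid_1 [0.4789, -0.3292, 0.004] 0.69 [140, 172]
None
```

View pics/w10.png

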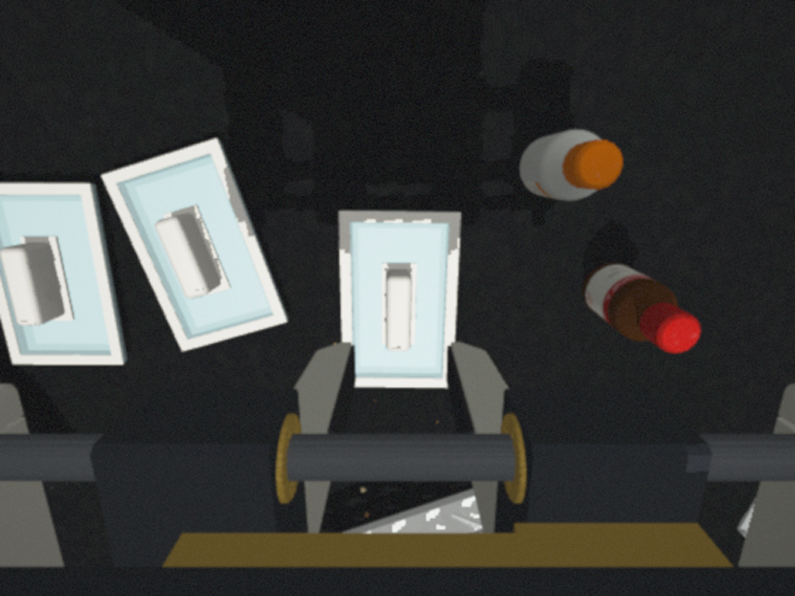

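Lid A is square between the fingers, bar at (398,305), and the bottles are clear to the right. I'll descend and grip it.

Call:
carry_out(
  series=[-0.2,0,0,0.03,0,0,0,-0.2,0,0,0.03,0,0,0,-0.2,0,0,0.012,0,0,0,-0.2,0,0,0,0,0,0,-0.2,0,0,0,0,0,0],
)

```text
time_s: 29.65
position: [0.5918, -0.3781, 0.0501]
eef_rot: [0.754, 0.657, 0.0, 0.0]
contact_force: [0.5, 0.8, 0.3]
finger_gap: 0.037
finger_force: 0.0
```

Run:
```python
from h import *
f=snap("wrist"); st()
```

```text
t29.7 p [ 0.5922 -0.3784  0.051 ] yaw82.19 z [ 0.002 -0.001 -1.   ] F [-0.6 -0.1 -0. ] gap0.0370 ff0.0 q [-0.6   0.28  1.57  0.    1.29 -0.47]
```

Call:
carry_out(
  series=[-0.2,0.0015,0,0.008,0,0,0,-0.2,0,0,0.004,0,0,0,-1,0,0,0,0,0,0,-1,0,0,0,0,0,0,-1,0,0,0,0,0,0],
  grip_force=30,
)

```text
time_s: 30.12
position: [0.5917, -0.3764, 0.0369]
eef_rot: [0.754, 0.657, 0.0, 0.0]
contact_force: [0.5, -0.1, 0.5]
finger_gap: 0.0217
finger_force: 0.0
```

Call:
carry_out(
  series=[-1,0,0,0,0,0,0,-1,0,0,0,0,0,0,-1,0,0,0,0,0,0,-1,0,0,0,0,0,0],
)

```text
time_s: 30.45
position: [0.5916, -0.3765, 0.0369]
eef_rot: [0.754, 0.657, -0.0, 0.0]
contact_force: [-1.6, 0.4, 4.2]
finger_gap: 0.0145
finger_force: 30.0
```

Run:
```python
from h import *
s=st(); p=s["position"]
plan([(pose([p[0],p[1],.21],82.2),5),(pose([.531,-.0645,.21],-2.),13)],-1)
```

```text
t30.4 p [ 0.5916 -0.3765  0.0369] yaw82.18 z [ 0. -0. -1.] F [-1.6  0.4  4.2] gap0.0145 ff30.0 q [-0.6   0.29  1.58 -0.    1.27 -0.47]
[-1, -0.0, 0.0, -0.0346, 0.0, 0.0, -0.0], [-1, -0.0, 0.0, -0.0346, 0.0, 0.0, -0.0], [-1, -0.0, 0.0, -0.0346, 0.0, 0.0, -0.0], [-1, -0.0, 0.0, -0.0346, 0.0, 0.0, -0.0], [-1, -0.0, 0.0, -0.0346, 0.0, 0.0, -0.0], 
[-1, 0.0231, -0.0079, -0.0, 0.0, -0.0, 0.072], [-1, 0.0221, -0.0104, -0.0, 0.0, -0.0, 0.072], [-1, 0.0208, -0.0129, -0.0, 0.0, -0.0, 0.072], [-1, 0.0192, -0.0151, -0.0, 0.0, -0.0, 0.072], [-1, 0.0174, -0.0172, -0.0, 0.0, -0.0, 0.072], [-1, 0.0153, -0.019, -0.0, 0.0, -0.0, 0.072], [-1, 0.0131, -0.0207, -0.0, 0.0, -0.0, 0.072], [-1, 0.0107, -0.022, -0.0, 0.0, -0.0, 0.072], [-1, 0.0081, -0.0231, -0.0, 0.0, -0.0, 0.072], [-1, 0.0055, -0.0238, -0.0, 0.0, -0.0, 0.072], [-1, 0.0027, -0.0243, -0.0, 0.0, -0.0, 0.072], [-1, -0.0, -0.0244, -0.0, 0.0, -0.0, 0.072], [-1, -0.0028, -0.0243, -0.0, 0.0, -0.0, 0.072],
```

Call:
carry_out(
  series=[-1,0,0,-0.02,0,0,0,-1,0,0,-0.035,0,0,0,-1,0,0,-0.04,0,0,0,-1,0,0,-0.04,0,0,0,-1,0,0,-0.038,0,0,0],
)

```text
time_s: 30.87
position: [0.5914, -0.3762, 0.2115]
eef_rot: [0.754, 0.657, 0.0, 0.0]
contact_force: [0.5, -0.4, -1.5]
finger_gap: 0.0139
finger_force: 30.0
```

Call:
carry_out(
  series=[-1,0.0231,-0.0079,0,0,0,0.072,-1,0.0221,-0.0104,0,0,0,0.072,-1,0.0208,-0.0129,0,0,0,0.072,-1,0.0192,-0.0151,0,0,0,0.072,-1,0.0174,-0.0172,0,0,0,0.072],
)

```text
time_s: 31.28
position: [0.5679, -0.2553, 0.2092]
eef_rot: [0.908, 0.418, -0.0, -0.0]
contact_force: [-0.1, 0.3, -1.7]
finger_gap: 0.0136
finger_force: 30.0
```

Call:
carry_out(
  series=[-1,0.0153,-0.019,0,0,0,0.072,-1,0.0131,-0.0207,0,0,0,0.072,-1,0.0107,-0.022,0,0,0,0.072,-1,0.0081,-0.0231,0,0,0,0.072,-1,0.0055,-0.0238,0,0,0,0.072],
)

```text
time_s: 31.7
position: [0.5447, -0.1352, 0.2093]
eef_rot: [0.989, 0.148, -0.0, -0.0]
contact_force: [-0.4, 0.5, -1.7]
finger_gap: 0.0141
finger_force: 30.0
```

Call:
carry_out(
  series=[-1,0.0027,-0.0243,0,0,0,0.072,-1,0,-0.0244,0,0,0,0.072,-1,-0.0028,-0.0243,0,0,0,0.072,-1,0,0,0,0,0,0,-1,0,0,0,0,0,0],
)

```text
time_s: 32.12
position: [0.531, -0.0636, 0.2096]
eef_rot: [1.0, -0.017, 0.0, 0.0]
contact_force: [-0.5, -0.4, -1.4]
finger_gap: 0.0138
finger_force: 30.0
```

Run:
```python
from h import *
s=st(); f=snap("wrist","w11",scale=1.42)
find("wrist",["tank_blue","lid_1"],f,2)
find("top",["lid_1","tank_blue"],None,4); find("scene",["lid_1","tank_blue"],None,4)
```

```text
t32.1 p [ 0.531  -0.0636  0.2096] yaw-1.90 z [ 0. -0. -1.] F [-0.5 -0.4 -1.4] gap0.0138 ff30.0 q [-0.17 -0.18  1.79 -0.    1.54  1.44]
wrist lid_1 [0.4807, -0.3327, 0.0043] 0.74 [511, 222]
wrist lid_1 [0.3864, -0.3355, 0.002] 0.63 [500, 292]
top lid_1 [0.3887, -0.335, 0.0001] 0.89 [376, 257]
top lid_1 [0.4795, -0.3289, 0.0033] 0.81 [373, 226]
top lid_1 [0.5295, -0.0644, 0.1754] 0.55 [286, 201]
top tank_blue [0.527, -0.0709, 0.0045] 0.73 [287, 211]
scene lid_1 [0.5308, -0.0634, 0.1755] 0.73 [293, 181]
scene lid_1 [0.4839, -0.3302, -0.002] 0.65 [347, 189]
scene lid_1 [0.5361, 0.0197, -0.0021] 0.64 [277, 248]
scene lid_1 [0.3925, -0.334, 0.0026] 0.61 [374, 196]
scene tank_blue [0.5266, -0.0631, 0.0092] 0.89 [294, 229]
```

View pics/w11.png

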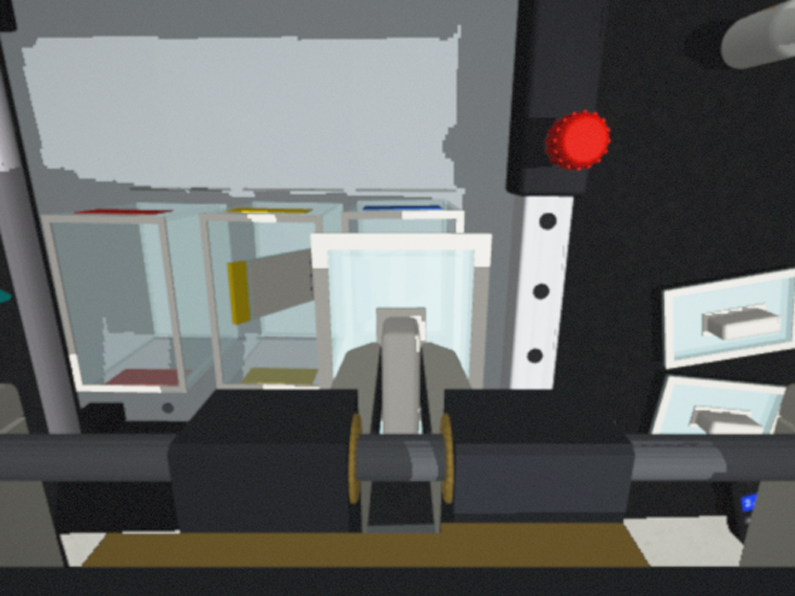

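Lid A hangs square above the blue tank: its far edge runs (311,235) to (491,235) and the tank's far rim (342,212) to (464,211). I'll compare the two to correct the offset.

Run:
```python
from h import *
f=snap("wrist"); k=1.42
B=lambda u,v,z: back(f,u/k,v/k,z)[:2]
e=np.array([.9994,-.036])
lid=(B(311,235,.1837)+B(491,235,.1837))/2-.054*e
for n,a,b in (("B",(342,212),(464,211)),("Y",(201,213),(323,214)),("R",(43,214),(166,214))):
    print(n,B(*a,.103).round(4),B(*b,.103).round(4),((B(*a,.103)+B(*b,.103))/2-.054*e).round(4))
print("lid",lid.round(4),B(311,235,.1837).round(4),B(491,235,.1837).round(4))
```

```text
B [ 0.5856 -0.0352] [ 0.5837 -0.1027] [ 0.5307 -0.067 ]
Y [0.5878 0.043 ] [ 0.5849 -0.0246] [0.5324 0.0112]
R [0.5904 0.1308] [0.588  0.0625] [0.5352 0.0986]
lid [ 0.5296 -0.0658] [ 0.5848 -0.0337] [ 0.5824 -0.1019]
```

Call:
carry_out(
  series=[-1,0.001,0.0012,0.02,0,0,0,-1,0,0,0.025,0,0,0,-1,0,0,0.015,0,0,0,-1,0,0,0,0,0,0,-1,0,0,0,0,0,0],
)

```text
time_s: 33.03
position: [0.5319, -0.0657, 0.1495]
eef_rot: [1.0, -0.018, -0.001, -0.0]
contact_force: [1.1, 0.1, -0.8]
finger_gap: 0.0135
finger_force: 30.0
```

Call:
carry_out(
  series=[-1,0,0,0.003,0,0,0,-1,0,0,0.003,0,0,0,-1,0,0,0,0,0,0],
)

```text
time_s: 33.28
position: [0.5323, -0.0657, 0.144]
eef_rot: [1.0, -0.018, 0.0, 0.0]
contact_force: [0.5, 0.5, -1.5]
finger_gap: 0.0135
finger_force: 30.0
```

Call:
carry_out(
  series=[-1,0,0,0.002,0,0,0,-1,0,0,0,0,0,0],
)

```text
time_s: 33.45
position: [0.5322, -0.0657, 0.1417]
eef_rot: [1.0, -0.018, 0.0, 0.0]
contact_force: [1.6, -0.5, -1.5]
finger_gap: 0.014
finger_force: 30.0
```

Call:
carry_out(
  series=[-1,0,0,0.002,0,0,0,-1,0,0,0,0,0,0],
)

```text
time_s: 33.62
position: [0.5321, -0.0656, 0.1394]
eef_rot: [1.0, -0.018, -0.0, -0.0]
contact_force: [-0.4, 0.0, -1.9]
finger_gap: 0.0138
finger_force: 30.0
```

Call:
carry_out(
  series=[-1,0,0,0.0015,0,0,0,-1,0,0,0,0,0,0],
)

```text
time_s: 33.78
position: [0.5321, -0.0656, 0.1378]
eef_rot: [1.0, -0.018, -0.0, -0.0]
contact_force: [0.1, -0.7, -1.3]
finger_gap: 0.0139
finger_force: 30.0
```

Call:
carry_out(
  series=[-1,0,0,0.0015,0,0,0,-1,0,0,0,0,0,0],
)

```text
time_s: 33.95
position: [0.532, -0.0657, 0.1363]
eef_rot: [1.0, -0.018, -0.0, -0.0]
contact_force: [-0.3, 0.6, -1.4]
finger_gap: 0.014
finger_force: 30.0
```

Call:
carry_out(
  series=[-1,0,0,0.0015,0,0,0,-1,0,0,0,0,0,0],
)

```text
time_s: 34.12
position: [0.532, -0.0656, 0.1348]
eef_rot: [1.0, -0.018, -0.0, -0.0]
contact_force: [-0.4, 0.4, -2.4]
finger_gap: 0.0141
finger_force: 30.0
```

Call:
carry_out(
  series=[-1,0,0,0.001,0,0,0,-1,0,0,0,0,0,0],
)

```text
time_s: 34.28
position: [0.5321, -0.0656, 0.1339]
eef_rot: [1.0, -0.018, -0.0, -0.0]
contact_force: [-0.3, 0.4, -1.3]
finger_gap: 0.0132
finger_force: 30.0
```

Call:
carry_out(
  series=[-1,0,0,0.001,0,0,0,-1,0,0,0,0,0,0],
)

```text
time_s: 34.45
position: [0.5322, -0.0657, 0.1338]
eef_rot: [1.0, -0.018, 0.0, 0.0]
contact_force: [-3.6, 0.5, 5.8]
finger_gap: 0.0139
finger_force: 30.0
```

Run:
```python
from h import *
s=st(); p=s["position"]
plan([(pose([p[0],p[1],.24],-2),4),(pose([.4808,-.331,.16],-81.3),12)],-0.2)
```

```text
t34.5 p [ 0.5322 -0.0657  0.1338] yaw-2.06 z [ 0. -0. -1.] F [-3.6  0.5  5.8] gap0.0139 ff30.0 q [-0.17 -0.14  1.87 -0.    1.41  1.44]
[-0.2, 0.0, 0.0, -0.0265, 0.0, -0.0001, -0.0002], [-0.2, 0.0, 0.0, -0.0265, 0.0, -0.0001, -0.0002], [-0.2, 0.0, 0.0, -0.0265, 0.0, -0.0001, -0.0002], [-0.2, 0.0, 0.0, -0.0265, 0.0, -0.0001, -0.0002], 
[-0.2, -0.0035, 0.0222, 0.0067, -0.0, -0.0, 0.0734], [-0.2, -0.0009, 0.0225, 0.0067, -0.0, -0.0, 0.0734], [-0.2, 0.0017, 0.0225, 0.0067, -0.0, -0.0, 0.0734], [-0.2, 0.0042, 0.0221, 0.0067, -0.0, -0.0, 0.0734], [-0.2, 0.0068, 0.0215, 0.0067, -0.0, -0.0, 0.0734], [-0.2, 0.0092, 0.0206, 0.0067, -0.0, -0.0, 0.0734], [-0.2, 0.0115, 0.0194, 0.0067, -0.0, -0.0, 0.0734], [-0.2, 0.0136, 0.0179, 0.0067, -0.0, -0.0, 0.0734], [-0.2, 0.0156, 0.0162, 0.0067, -0.0, -0.0, 0.0734], [-0.2, 0.0174, 0.0143, 0.0067, -0.0, -0.0, 0.0734], [-0.2, 0.0189, 0.0122, 0.0067, -0.0, -0.0, 0.0734], [-0.2, 0.0202, 0.01, 0.0067, -0.0, -0.0, 0.0734],
```

Call:
carry_out(
  series=[-0.2,0,0,0,0,0,0,-0.2,0,0,0,0,0,0,-0.2,0,0,0,0,0,0,-0.2,0,0,-0.015,0,0,0,-0.2,0,0,-0.03,0,0,0],
)

```text
time_s: 34.87
position: [0.5308, -0.0654, 0.1752]
eef_rot: [1.0, -0.018, -0.003, -0.0]
contact_force: [0.1, 0.8, -0.3]
finger_gap: 0.0367
finger_force: 0.0
```

Call:
carry_out(
  series=[-0.2,0,0,-0.03,0,0,0,-0.2,0,0,-0.03,0,0,0,-0.2,-0.0035,0.0222,0.0067,0,0,0.0734,-0.2,-0.0009,0.0225,0.0067,0,0,0.0734,-0.2,0.0017,0.0225,0.0067,0,0,0.0734],
)

```text
time_s: 35.28
position: [0.5192, -0.1326, 0.2183]
eef_rot: [0.981, -0.192, 0.001, 0.0]
contact_force: [0.4, 0.2, -0.0]
finger_gap: 0.0375
finger_force: 0.0
```

Call:
carry_out(
  series=[-0.2,0.0042,0.0221,0.0067,0,0,0.0734,-0.2,0.0068,0.0215,0.0067,0,0,0.0734,-0.2,0.0092,0.0206,0.0067,0,0,0.0734,-0.2,0.0115,0.0194,0.0067,0,0,0.0734,-0.2,0.0136,0.0179,0.0067,0,0,0.0734],
)

```text
time_s: 35.7
position: [0.4973, -0.2436, 0.1841]
eef_rot: [0.886, -0.464, 0.0, 0.0]
contact_force: [-0.1, 0.1, 0.6]
finger_gap: 0.037
finger_force: 0.0
```

Call:
carry_out(
  series=[-0.2,0.0156,0.0162,0.0067,0,0,0.0734,-0.2,0.0174,0.0143,0.0067,0,0,0.0734,-0.2,0.0189,0.0122,0.0067,0,0,0.0734,-0.2,0.0202,0.01,0.0067,0,0,0.0734,-0.2,0,0,0,0,0,0],
)

```text
time_s: 36.12
position: [0.4793, -0.3335, 0.156]
eef_rot: [0.755, -0.655, -0.001, 0.0]
contact_force: [-0.6, 0.2, -0.3]
finger_gap: 0.0373
finger_force: 0.0
```

Call:
carry_out(
  series=[-0.2,0,0,0.03,0,0,0,-0.2,0,0,0.006,0,0,0,-0.2,0,0,0,0,0,0,-0.2,0,0,0,0,0,0],
)

```text
time_s: 36.45
position: [0.4806, -0.3305, 0.1221]
eef_rot: [0.759, -0.651, -0.0, -0.0]
contact_force: [-0.5, 0.2, -0.1]
finger_gap: 0.0373
finger_force: 0.0
```

```bash
cat >> h.py <<'E'
def lidbar(f,roi):
    """flange quads of white lids in roi (raw px): min-area rect of the white border at z=.010"""
    im=f["img"].astype(int); m=(im.min(2)>150).astype(np.uint8); M=np.zeros_like(m); x0,y0,x1,y1=roi; M[y0:y1,x0:x1]=m[y0:y1,x0:x1]
    n,l,t,c=cv2.connectedComponentsWithStats(M)
    for i in range(1,n):
        if t[i,4]>300:
            v,u=np.nonzero(l==i); P=np.array([back(f,a,b,.010)[:2] for a,b in zip(u,v)])
            rc=cv2.minAreaRect((P*1000).astype(np.float32)); print("white",t[i],np.round(rc[0],1),np.round(rc[1],1),round(rc[2],1))
E
python3 - <<'E'
from h import *
s=st(); f=snap("wrist","w12",scale=1.42)
find("wrist",["lid_1"],f,3); lidbar(f,(100,80,480,300))
find("top",["lid_1"],None,4)
E
```

```text
t36.5 p [ 0.4806 -0.3305  0.1221] yaw-81.27 z [-0.  0. -1.] F [-0.5  0.2 -0.1] gap0.0373 ff0.0 q [-0.65 -0.02  1.78  0.    1.38  2.34]
wrist lid_1 [0.4834, -0.3336, 0.0028] 0.81 [279, 206]
wrist lid_1 [0.3896, -0.331, 0.0011] 0.66 [383, 223]
white [ 240  146   86  123 9539] [ 481.1 -332. ] [ 69.2 107.9] 8.5
white [ 338  150  114  124 8567] [ 389.8 -336.7] [106.3  69.5] 82.2
top lid_1 [0.5342, -0.0676, 0.0968] 0.92 [287, 204]
top lid_1 [0.5291, 0.0107, 0.0102] 0.74 [260, 211]
top lid_1 [0.4816, -0.3293, 0.0022] 0.66 [373, 226]
```

View pics/w12.png

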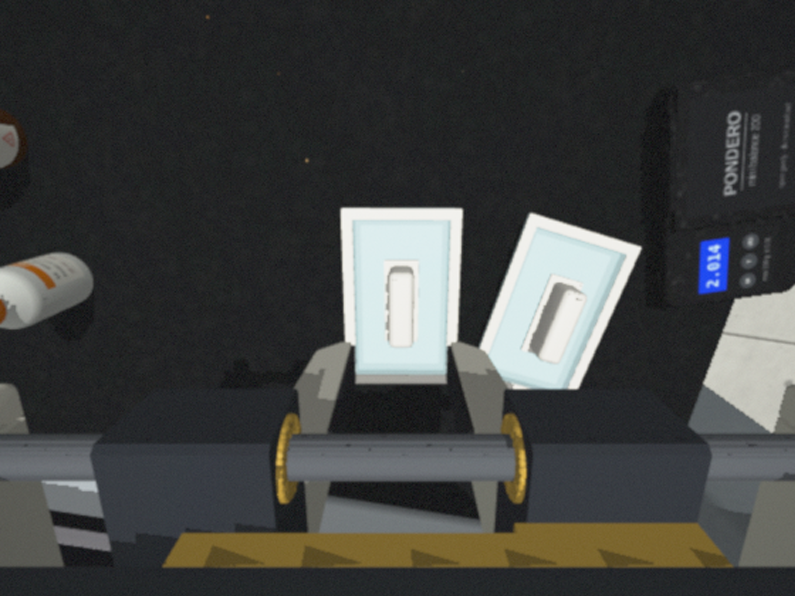

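Lid B is square between the fingers, bar at (400,307). Lid C is next to it at (558,300).

Call:
carry_out(
  series=[-0.2,0.0015,0,0.03,0,0,0,-0.2,0,0,0.03,0,0,0,-0.2,0,0,0.014,0,0,0,-0.2,0,0,0,0,0,0,-0.2,0,0,0,0,0,0],
)

```text
time_s: 37.07
position: [0.4809, -0.3324, 0.0483]
eef_rot: [0.759, -0.652, -0.0, 0.0]
contact_force: [0.3, 0.2, 0.4]
finger_gap: 0.0373
finger_force: 0.0
```

Call:
carry_out(
  series=[-0.2,0,0,0.0095,0,0,0,-0.2,0,0,0,0,0,0,-1,0,0,0,0,0,0,-1,0,0,0,0,0,0,-1,0,0,0,0,0,0],
)

```text
time_s: 37.48
position: [0.481, -0.3326, 0.0388]
eef_rot: [0.759, -0.652, 0.0, -0.0]
contact_force: [0.7, -0.9, 0.3]
finger_gap: 0.0218
finger_force: 0.0
```

Call:
carry_out(
  series=[-1,0,0,0,0,0,0,-1,0,0,0,0,0,0,-1,0,0,0,0,0,0,-1,0,0,0,0,0,0],
)

```text
time_s: 37.82
position: [0.4809, -0.3325, 0.0386]
eef_rot: [0.759, -0.652, 0.0, -0.0]
contact_force: [-2.1, 0.9, 5.8]
finger_gap: 0.0141
finger_force: 30.0
```

Run:
```python
from h import *
s=st(); p=s["position"]
plan([(pose([p[0],p[1],.21],-81.3),5),(pose([.5345,.1025,.21],-2.),13)],-1)
```

```text
t37.8 p [ 0.4809 -0.3325  0.0386] yaw-81.33 z [ 0. -0. -1.] F [-2.1  0.9  5.8] gap0.0141 ff30.0 q [-0.65  0.05  1.85 -0.    1.24  2.34]
[-1, 0.0, -0.0, -0.0343, -0.0, -0.0, -0.0001], [-1, 0.0, -0.0, -0.0343, -0.0, -0.0, -0.0001], [-1, 0.0, -0.0, -0.0343, -0.0, -0.0, -0.0001], [-1, 0.0, -0.0, -0.0343, -0.0, -0.0, -0.0001], [-1, 0.0, -0.0, -0.0343, -0.0, -0.0, -0.0001], 
[-1, -0.0325, -0.0091, -0.0, -0.0, 0.0, -0.0678], [-1, -0.0313, -0.0125, -0.0, -0.0, 0.0, -0.0678], [-1, -0.0298, -0.0158, -0.0, -0.0, 0.0, -0.0678], [-1, -0.0279, -0.0189, -0.0, -0.0, 0.0, -0.0678], [-1, -0.0258, -0.0217, -0.0, -0.0, 0.0, -0.0678], [-1, -0.0233, -0.0243, -0.0, -0.0, 0.0, -0.0678], [-1, -0.0206, -0.0267, -0.0, -0.0, 0.0, -0.0678], [-1, -0.0177, -0.0287, -0.0, -0.0, 0.0, -0.0678], [-1, -0.0145, -0.0304, -0.0, -0.0, 0.0, -0.0678], [-1, -0.0112, -0.0318, -0.0, -0.0, 0.0, -0.0678], [-1, -0.0077, -0.0328, -0.0, -0.0, 0.0, -0.0678], [-1, -0.0042, -0.0335, -0.0, -0.0, 0.0, -0.0678], [-1, -0.0006, -0.0337, -0.0, -0.0, 0.0, -0.0678],
```

Call:
carry_out(
  series=[-1,0,0,-0.02,0,0,0,-1,0,0,-0.035,0,0,0,-1,0,0,-0.04,0,0,0,-1,0,0,-0.04,0,0,0,-1,0,0,-0.037,0,0,0],
)

```text
time_s: 38.23
position: [0.4805, -0.3322, 0.2122]
eef_rot: [0.759, -0.652, -0.0, -0.0]
contact_force: [0.1, -0.9, -1.0]
finger_gap: 0.0136
finger_force: 30.0
```

Call:
carry_out(
  series=[-1,-0.0325,-0.0091,0,0,0,-0.0678,-1,-0.0313,-0.0125,0,0,0,-0.0678,-1,-0.0298,-0.0158,0,0,0,-0.0678,-1,-0.0279,-0.0189,0,0,0,-0.0678,-1,-0.0258,-0.0217,0,0,0,-0.0678],
)

```text
time_s: 38.65
position: [0.5011, -0.1636, 0.2099]
eef_rot: [0.904, -0.427, -0.0, -0.0]
contact_force: [-0.6, 0.4, -1.3]
finger_gap: 0.0137
finger_force: 30.0
```

Call:
carry_out(
  series=[-1,-0.0233,-0.0243,0,0,0,-0.0678,-1,-0.0206,-0.0267,0,0,0,-0.0678,-1,-0.0177,-0.0287,0,0,0,-0.0678,-1,-0.0145,-0.0304,0,0,0,-0.0678,-1,-0.0112,-0.0318,0,0,0,-0.0678],
)

```text
time_s: 39.07
position: [0.5217, 0.0038, 0.21]
eef_rot: [0.985, -0.174, -0.0, -0.0]
contact_force: [0.6, -0.2, -1.5]
finger_gap: 0.0139
finger_force: 30.0
```

Call:
carry_out(
  series=[-1,-0.0077,-0.0328,0,0,0,-0.0678,-1,-0.0042,-0.0335,0,0,0,-0.0678,-1,-0.0006,-0.0337,0,0,0,-0.0678,-1,0,0,0,0,0,0,-1,0,0,0,0,0,0],
)

```text
time_s: 39.48
position: [0.5342, 0.1039, 0.2096]
eef_rot: [1.0, -0.016, -0.001, 0.0]
contact_force: [-0.4, -0.5, -2.3]
finger_gap: 0.014
finger_force: 30.0
```

Call:
carry_out(
  series=[-1,0,0,0,0,0,0],
)

```text
time_s: 39.57
position: [0.5343, 0.1024, 0.2098]
eef_rot: [1.0, -0.018, -0.0, 0.0]
contact_force: [0.4, -0.2, -1.1]
finger_gap: 0.0136
finger_force: 30.0
```

Run:
```python
from h import *
s=st(); f=snap("wrist","w13",scale=1.42)
```

```text
t39.6 p [0.5343 0.1024 0.2098] yaw-2.04 z [-0.001 -0.    -1.   ] F [ 0.4 -0.2 -1.1] gap0.0136 ff30.0 q [ 0.14 -0.16  1.77 -0.    1.53  1.75]
```

View pics/w13.png

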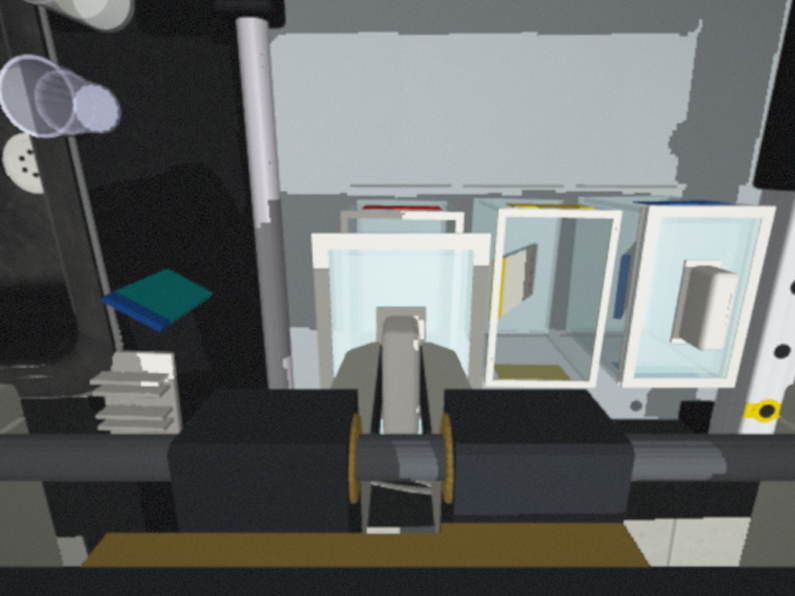

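Lid B hangs above the red tank with the rim at (341,212) to (464,213) and the lid edge at (312,235) to (491,235). That is the same relation that seated the first lid, so I'll use the same shift. The blue tank's lid sits square at (700,300).

Run:
```python
from h import *
f=snap("wrist"); k=1.42
B=lambda u,v,z: back(f,u/k,v/k,z)[:2]
e=np.array([.9994,-.036])
for n,a,b,z in (("R",(341,212),(464,213),.103),("Y",(497,209),(621,211),.103),("Blid",(649,207),(774,207),.108),("lid",(312,235),(491,235),.182)):
    print(n,B(*a,z).round(4),B(*b,z).round(4),((B(*a,z)+B(*b,z))/2-.054*e).round(4))
```

```text
R [0.5887 0.1321] [0.5857 0.0639] [0.5332 0.0999]
Y [0.5872 0.0456] [ 0.5836 -0.0231] [0.5315 0.0132]
Blid [ 0.5858 -0.0356] [ 0.5834 -0.1032] [ 0.5306 -0.0675]
lid [0.5876 0.1331] [0.5852 0.0644] [0.5324 0.1007]
```

Call:
carry_out(
  series=[-1,0.001,0.0012,0.02,0,0,0,-1,0,0,0.025,0,0,0,-1,0,0,0.015,0,0,0,-1,0,0,0,0,0,0,-1,0,0,0,0,0,0],
)

```text
time_s: 40.08
position: [0.5352, 0.1005, 0.1502]
eef_rot: [1.0, -0.018, -0.0, 0.0]
contact_force: [-0.0, -0.0, -0.7]
finger_gap: 0.0141
finger_force: 30.0
```

Call:
carry_out(
  series=[-1,0,0,0.003,0,0,0,-1,0,0,0.003,0,0,0,-1,0,0,0,0,0,0],
)

```text
time_s: 40.33
position: [0.5356, 0.1012, 0.1446]
eef_rot: [1.0, -0.018, 0.0, -0.0]
contact_force: [-0.3, -0.4, -2.6]
finger_gap: 0.0138
finger_force: 30.0
```

Call:
carry_out(
  series=[-1,0,0,0.002,0,0,0,-1,0,0,0,0,0,0],
)

```text
time_s: 40.5
position: [0.5354, 0.1013, 0.1423]
eef_rot: [1.0, -0.017, 0.0, -0.0]
contact_force: [-0.4, -1.0, -1.8]
finger_gap: 0.0136
finger_force: 30.0
```

Call:
carry_out(
  series=[-1,0,0,0.002,0,0,0,-1,0,0,0,0,0,0],
)

```text
time_s: 40.67
position: [0.5354, 0.1013, 0.14]
eef_rot: [1.0, -0.017, -0.0, 0.0]
contact_force: [0.4, -0.4, -1.5]
finger_gap: 0.0141
finger_force: 30.0
```

Call:
carry_out(
  series=[-1,0,0,0.0015,0,0,0,-1,0,0,0,0,0,0],
)

```text
time_s: 40.83
position: [0.5353, 0.1013, 0.1385]
eef_rot: [1.0, -0.017, -0.0, 0.0]
contact_force: [-0.7, -0.1, -2.4]
finger_gap: 0.0137
finger_force: 30.0
```

Call:
carry_out(
  series=[-1,0,0,0.0015,0,0,0,-1,0,0,0,0,0,0],
)

```text
time_s: 41.0
position: [0.5353, 0.1013, 0.1369]
eef_rot: [1.0, -0.017, -0.0, 0.0]
contact_force: [0.1, -0.4, -1.8]
finger_gap: 0.0138
finger_force: 30.0
```

Call:
carry_out(
  series=[-1,0,0,0.001,0,0,0,-1,0,0,0,0,0,0],
)

```text
time_s: 41.17
position: [0.5354, 0.1013, 0.136]
eef_rot: [1.0, -0.017, -0.0, 0.0]
contact_force: [-0.3, 0.4, -2.0]
finger_gap: 0.0137
finger_force: 30.0
```

Call:
carry_out(
  series=[-1,0,0,0.001,0,0,0,-1,0,0,0,0,0,0],
)

```text
time_s: 41.33
position: [0.5355, 0.1014, 0.1356]
eef_rot: [1.0, -0.017, 0.0, -0.0]
contact_force: [-2.4, 0.3, 2.6]
finger_gap: 0.0142
finger_force: 30.0
```

Run:
```python
from h import *
s=st(); p=s["position"]
plan([(pose([p[0],p[1],.23],-2),4),(pose([.3898,-.3365,.16],82.3),17)],-0.2)
```

```text
t41.3 p [0.5355 0.1014 0.1356] yaw-2.00 z [ 0.  0. -1.] F [-2.4  0.3  2.6] gap0.0142 ff30.0 q [ 0.14 -0.12  1.85 -0.    1.41  1.75]
[-0.2, 0.0, -0.0, -0.0236, -0.0, -0.0001, -0.0], [-0.2, 0.0, -0.0, -0.0236, -0.0, -0.0001, -0.0], [-0.2, 0.0, -0.0, -0.0236, -0.0, -0.0001, -0.0], [-0.2, 0.0, -0.0, -0.0236, -0.0, -0.0001, -0.0], 
[-0.2, -0.0077, 0.026, 0.0041, -0.0, 0.0, -0.0551], [-0.2, -0.0099, 0.0253, 0.0041, -0.0, 0.0, -0.0551], [-0.2, -0.012, 0.0243, 0.0041, -0.0, 0.0, -0.0551], [-0.2, -0.0141, 0.0232, 0.0041, -0.0, 0.0, -0.0551], [-0.2, -0.016, 0.0219, 0.0041, -0.0, 0.0, -0.0551], [-0.2, -0.0179, 0.0204, 0.0041, -0.0, 0.0, -0.0551], [-0.2, -0.0196, 0.0188, 0.0041, -0.0, 0.0, -0.0551], [-0.2, -0.0211, 0.017, 0.0041, -0.0, 0.0, -0.0551], [-0.2, -0.0225, 0.0151, 0.0041, -0.0, 0.0, -0.0551], [-0.2, -0.0238, 0.0131, 0.0041, -0.0, 0.0, -0.0551], [-0.2, -0.0248, 0.011, 0.0041, -0.0, 0.0, -0.0551], [-0.2, -0.0257, 0.0089, 0.0041, -0.0, 0.0, -0.0551], [-0.2, -0.0263, 0.0066, 0.0041, -0.0, 0.0, -0.0551], [-0.2, -0.0268, 0.0043, 0.0041, -0.0, 0.0, -0.0551], [-0.2, -0.0271, 0.002, 0.0041, -0.0, 0.0, -0.0551], [-0.2, -0.0271, -0.0004, 0.0041, -0.0, 0.0, -0.0551], [-0.2, -0.027, -0.0027, 0.0041, -0.0, 0.0, -0.0551],
```

Call:
carry_out(
  series=[-0.2,0,0,0,0,0,0,-0.2,0,0,0,0,0,0,-0.2,0,0,0,0,0,0,-0.2,0,0,-0.015,0,0,0,-0.2,0,0,-0.03,0,0,0],
)

```text
time_s: 41.75
position: [0.5341, 0.1011, 0.1773]
eef_rot: [1.0, -0.018, -0.003, 0.0]
contact_force: [-0.3, -1.2, -0.1]
finger_gap: 0.0365
finger_force: 0.0
```

Call:
carry_out(
  series=[-0.2,0,0,-0.03,0,0,0,-0.2,0,0,-0.02,0,0,0,-0.2,-0.0077,0.026,0.0041,0,0,-0.0551,-0.2,-0.0099,0.0253,0.0041,0,0,-0.0551,-0.2,-0.012,0.0243,0.0041,0,0,-0.0551],
)

```text
time_s: 42.17
position: [0.5094, 0.0235, 0.218]
eef_rot: [0.993, 0.115, 0.0, 0.0]
contact_force: [-0.1, 0.0, 0.3]
finger_gap: 0.0369
finger_force: 0.0
```

Call:
carry_out(
  series=[-0.2,-0.0141,0.0232,0.0041,0,0,-0.0551,-0.2,-0.016,0.0219,0.0041,0,0,-0.0551,-0.2,-0.0179,0.0204,0.0041,0,0,-0.0551,-0.2,-0.0196,0.0188,0.0041,0,0,-0.0551,-0.2,-0.0211,0.017,0.0041,0,0,-0.0551],
)

```text
time_s: 42.58
position: [0.4662, -0.1058, 0.1973]
eef_rot: [0.946, 0.325, 0.0, 0.0]
contact_force: [1.0, 0.2, 0.3]
finger_gap: 0.037
finger_force: 0.0
```

Call:
carry_out(
  series=[-0.2,-0.0225,0.0151,0.0041,0,0,-0.0551,-0.2,-0.0238,0.0131,0.0041,0,0,-0.0551,-0.2,-0.0248,0.011,0.0041,0,0,-0.0551,-0.2,-0.0257,0.0089,0.0041,0,0,-0.0551,-0.2,-0.0263,0.0066,0.0041,0,0,-0.0551],
)

```text
time_s: 43.0
position: [0.4232, -0.2346, 0.1768]
eef_rot: [0.854, 0.52, 0.0, 0.0]
contact_force: [0.7, 0.2, 0.3]
finger_gap: 0.0371
finger_force: 0.0
```

Call:
carry_out(
  series=[-0.2,-0.0268,0.0043,0.0041,0,0,-0.0551,-0.2,-0.0271,0.002,0.0041,0,0,-0.0551,-0.2,-0.0271,-0.0004,0.0041,0,0,-0.0551,-0.2,-0.027,-0.0027,0.0041,0,0,-0.0551,-0.2,0,0,0,0,0,0],
)

```text
time_s: 43.42
position: [0.388, -0.3393, 0.1595]
eef_rot: [0.752, 0.66, -0.0, -0.0]
contact_force: [0.3, 0.3, -0.1]
finger_gap: 0.0372
finger_force: 0.0
```

Call:
carry_out(
  series=[-0.2,0,0,0.03,0,0,0,-0.2,0,0,0.006,0,0,0,-0.2,0,0,0,0,0,0,-0.2,0,0,0,0,0,0],
)

```text
time_s: 43.75
position: [0.3897, -0.3359, 0.1249]
eef_rot: [0.753, 0.658, 0.0, -0.0]
contact_force: [0.1, -0.4, 0.6]
finger_gap: 0.0374
finger_force: 0.0
```

Run:
```python
from h import *
s=st(); f=snap("wrist")
find("wrist",["lid_1"],f,3); lidbar(f,(100,80,480,300))
find("top",["lid_1","plunger_knob"],None,4)
```

```text
t43.8 p [ 0.3897 -0.3359  0.1249] yaw82.30 z [-0.  0. -1.] F [ 0.1 -0.4  0.6] gap0.0374 ff0.0 q [-0.76 -0.18  1.93  0.    1.4  -0.63]
wrist lid_1 [0.3881, -0.3309, -0.0] 0.93 [278, 201]
white [ 100  113   65  168 7485] [ 264.9 -315.8] [151.7  56.6] 73.2
white [ 241  146   84  123 9522] [ 390.7 -336.6] [109.   69.5] 82.2
top lid_1 [0.5331, 0.1023, 0.0975] 0.84 [227, 205]
top lid_1 [0.388, -0.3357, -0.003] 0.69 [376, 257]
top lid_1 [0.5313, -0.0658, 0.0946] 0.59 [286, 205]
top plunger_knob [0.6163, -0.1578, 0.1021] 0.53 [318, 175]
```

Call:
carry_out(
  series=[-0.2,-0.0007,0.001,0.03,0,0,0,-0.2,0,0,0.03,0,0,0,-0.2,0,0,0.017,0,0,0,-0.2,0,0,0,0,0,0,-0.2,0,0,0,0,0,0],
)

```text
time_s: 44.42
position: [0.3905, -0.337, 0.0478]
eef_rot: [0.753, 0.658, -0.0, -0.0]
contact_force: [1.0, -0.3, 0.3]
finger_gap: 0.0375
finger_force: 0.0
```

Call:
carry_out(
  series=[-0.2,0,0,0.009,0,0,0,-0.2,0,0,0,0,0,0,-1,0,0,0,0,0,0,-1,0,0,0,0,0,0,-1,0,0,0,0,0,0],
)

```text
time_s: 44.83
position: [0.3907, -0.3374, 0.0392]
eef_rot: [0.753, 0.658, 0.0, 0.0]
contact_force: [0.0, 0.4, -0.3]
finger_gap: 0.0219
finger_force: 0.0
```

Call:
carry_out(
  series=[-1,0,0,0,0,0,0,-1,0,0,0,0,0,0,-1,0,0,0,0,0,0,-1,0,0,0,0,0,0],
)

```text
time_s: 45.17
position: [0.3906, -0.3373, 0.0389]
eef_rot: [0.753, 0.658, 0.0, 0.0]
contact_force: [-0.8, 1.0, 5.8]
finger_gap: 0.0138
finger_force: 30.0
```

Run:
```python
from h import *
s=st(); p=s["position"]
plan([(pose([p[0],p[1],.21],82.2),5),(pose([.533,.0145,.21],-2.),14)],-1)
```

```text
t45.2 p [ 0.3906 -0.3373  0.0389] yaw82.30 z [ 0. -0. -1.] F [-0.8  1.   5.8] gap0.0138 ff30.0 q [-0.76 -0.1   2.    0.    1.24 -0.63]
[-1, -0.0, 0.0, -0.0342, 0.0001, 0.0, 0.0002], [-1, -0.0, 0.0, -0.0342, 0.0001, 0.0, 0.0002], [-1, -0.0, 0.0, -0.0342, 0.0001, 0.0, 0.0002], [-1, -0.0, 0.0, -0.0342, 0.0001, 0.0, 0.0002], [-1, -0.0, 0.0, -0.0342, 0.0001, 0.0, 0.0002], 
[-1, 0.0263, 0.0067, 0.0, -0.0, -0.0, 0.0668], [-1, 0.0268, 0.0039, 0.0, -0.0, -0.0, 0.0668], [-1, 0.0271, 0.001, 0.0, -0.0, -0.0, 0.0668], [-1, 0.027, -0.0018, 0.0, -0.0, -0.0, 0.0668], [-1, 0.0267, -0.0046, 0.0, -0.0, -0.0, 0.0668], [-1, 0.0261, -0.0074, 0.0, -0.0, -0.0, 0.0668], [-1, 0.0252, -0.0101, 0.0, -0.0, -0.0, 0.0668], [-1, 0.024, -0.0127, 0.0, -0.0, -0.0, 0.0668], [-1, 0.0225, -0.0151, 0.0, -0.0, -0.0, 0.0668], [-1, 0.0208, -0.0174, -0.0, -0.0, -0.0, 0.0668], [-1, 0.0189, -0.0195, -0.0, -0.0, -0.0, 0.0668], [-1, 0.0167, -0.0213, -0.0, -0.0, -0.0, 0.0668], [-1, 0.0144, -0.023, -0.0, -0.0, -0.0, 0.0668], [-1, 0.0119, -0.0244, -0.0, -0.0, -0.0, 0.0668],
```

Call:
carry_out(
  series=[-1,0,0,-0.02,0,0,0,-1,0,0,-0.035,0,0,0,-1,0,0,-0.04,0,0,0,-1,0,0,-0.04,0,0,0,-1,0,0,-0.037,0,0,0],
)

```text
time_s: 45.58
position: [0.3902, -0.3369, 0.2125]
eef_rot: [0.753, 0.658, 0.0, 0.0]
contact_force: [-0.1, -0.7, -0.8]
finger_gap: 0.0139
finger_force: 30.0
```

Call:
carry_out(
  series=[-1,0.0263,0.0067,0,0,0,0.0668,-1,0.0268,0.0039,0,0,0,0.0668,-1,0.0271,0.001,0,0,0,0.0668,-1,0.027,-0.0018,0,0,0,0.0668,-1,0.0267,-0.0046,0,0,0,0.0668],
)

```text
time_s: 46.0
position: [0.4412, -0.2103, 0.2102]
eef_rot: [0.899, 0.438, -0.0, -0.0]
contact_force: [-0.2, 0.6, -2.3]
finger_gap: 0.0136
finger_force: 30.0
```

Call:
carry_out(
  series=[-1,0.0261,-0.0074,0,0,0,0.0668,-1,0.0252,-0.0101,0,0,0,0.0668,-1,0.024,-0.0127,0,0,0,0.0668,-1,0.0225,-0.0151,0,0,0,0.0668,-1,0.0208,-0.0174,0,0,0,0.0668],
)

```text
time_s: 46.42
position: [0.4919, -0.0843, 0.2102]
eef_rot: [0.982, 0.19, -0.0, -0.0]
contact_force: [-0.1, -0.6, -1.4]
finger_gap: 0.0138
finger_force: 30.0
```

Call:
carry_out(
  series=[-1,0.0189,-0.0195,0,0,0,0.0668,-1,0.0167,-0.0213,0,0,0,0.0668,-1,0.0144,-0.023,0,0,0,0.0668,-1,0.0119,-0.0244,0,0,0,0.0668,-1,0,0,0,0,0,0],
)

```text
time_s: 46.83
position: [0.5331, 0.0184, 0.2099]
eef_rot: [1.0, -0.019, -0.0, -0.001]
contact_force: [1.0, -0.7, -1.0]
finger_gap: 0.014
finger_force: 30.0
```

Call:
carry_out(
  series=[-1,0,0,0,0,0,0,-1,0,0,0,0,0,0],
)

```text
time_s: 47.0
position: [0.532, 0.0148, 0.2101]
eef_rot: [1.0, -0.015, -0.0, 0.0]
contact_force: [-0.3, -1.1, -1.9]
finger_gap: 0.0143
finger_force: 30.0
```

Run:
```python
from h import *
s=st(); f=snap("wrist","w14",scale=1.42)
# rim & lid far edges along columns (raw px): print brightness transitions
g=f["img"].astype(int).min(2)
for u in (243,260,280,300,318): print(u,[(v,g[v,u]) for v in range(140,180)][::2])
for v in (152,): print(v,[(u,g[v,u]) for u in range(232,336,2)])
```

```text
t47.0 p [0.532  0.0148 0.2101] yaw-1.75 z [-0.001 -0.    -1.   ] F [-0.3 -1.1 -1.9] gap0.0143 ff30.0 q [-0.02 -0.19  1.79 -0.    1.54  1.58]
243 [(140, np.int64(104)), (142, np.int64(105)), (144, np.int64(106)), (146, np.int64(106)), (148, np.int64(137)), (150, np.int64(140)), (152, np.int64(141)), (154, np.int64(141)), (156, np.int64(152)), (158, np.int64(220)), (160, np.int64(222)), (162, np.int64(221)), (164, np.int64(222)), (166, np.int64(223)), (168, np.int64(221)), (170, np.int64(204)), (172, np.int64(197)), (174, np.int64(209)), (176, np.int64(209)), (178, np.int64(207))]
260 [(140, np.int64(122)), (142, np.int64(144)), (144, np.int64(81)), (146, np.int64(57)), (148, np.int64(139)), (150, np.int64(141)), (152, np.int64(145)), (154, np.int64(158)), (156, np.int64(169)), (158, np.int64(221)), (160, np.int64(223)), (162, np.int64(223)), (164, np.int64(222)), (166, np.int64(222)), (168, np.int64(221)), (170, np.int64(207)), (172, np.int64(202)), (174, np.int64(209)), (176, np.int64(209)), (178, np.int64(210))]
280 [(140, np.int64(120)), (142, np.int64(144)), (144, np.int64(108)), 
[... 1710 characters left out ...]
2, np.int64(141)), (274, np.int64(141)), (276, np.int64(142)), (278, np.int64(142)), (280, np.int64(141)), (282, np.int64(155)), (284, np.int64(222)), (286, np.int64(224)), (288, np.int64(223)), (290, np.int64(224)), (292, np.int64(223)), (294, np.int64(224)), (296, np.int64(225)), (298, np.int64(224)), (300, np.int64(224)), (302, np.int64(223)), (304, np.int64(226)), (306, np.int64(225)), (308, np.int64(225)), (310, np.int64(225)), (312, np.int64(226)), (314, np.int64(226)), (316, np.int64(225)), (318, np.int64(226)), (320, np.int64(225)), (322, np.int64(227)), (324, np.int64(225)), (326, np.int64(197)), (328, np.int64(137)), (330, np.int64(142)), (332, np.int64(142)), (334, np.int64(143))]
```

View pics/w14.png

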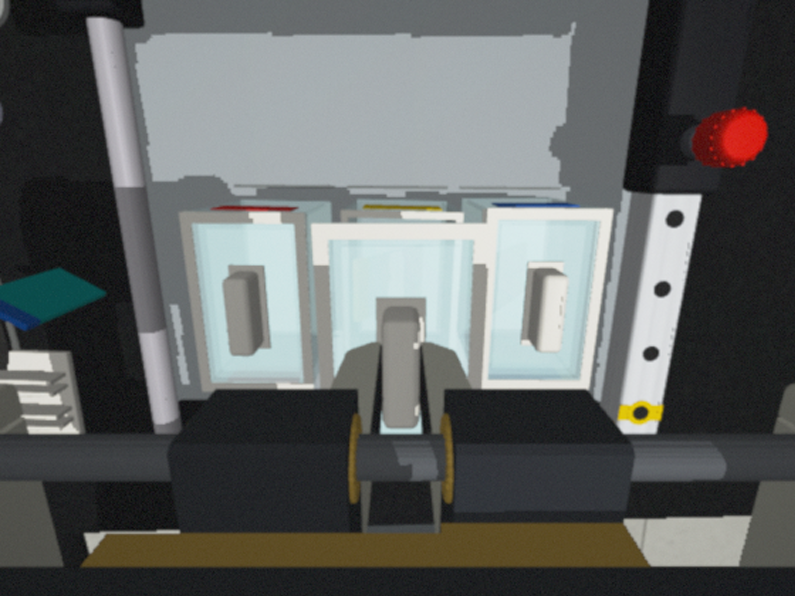

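The tank rims match the earlier views, with the yellow far rim at row 210. This lid sits about 4 mm further forward in the jaws: its far edge is at row 223, against 235 for the others. I'll shift back to compensate and lower it.

Call:
carry_out(
  series=[-1,-0.0022,0.001,0.02,0,0,0.003,-1,0,0,0.025,0,0,0,-1,0,0,0.015,0,0,0,-1,0,0,0,0,0,0,-1,0,0,0,0,0,0],
)

```text
time_s: 47.47
position: [0.5296, 0.0133, 0.1504]
eef_rot: [1.0, -0.019, -0.0, 0.0]
contact_force: [-0.3, 0.8, -1.4]
finger_gap: 0.0136
finger_force: 30.0
```

Call:
carry_out(
  series=[-1,0,0,0.003,0,0,0,-1,0,0,0.003,0,0,0,-1,0,0,0,0,0,0],
)

```text
time_s: 47.72
position: [0.5302, 0.0139, 0.1449]
eef_rot: [1.0, -0.019, 0.0, -0.0]
contact_force: [-0.2, 0.2, -1.7]
finger_gap: 0.0134
finger_force: 30.0
```

Call:
carry_out(
  series=[-1,0,0,0.002,0,0,0,-1,0,0,0,0,0,0],
)

```text
time_s: 47.88
position: [0.53, 0.0141, 0.1426]
eef_rot: [1.0, -0.019, 0.0, 0.0]
contact_force: [0.5, -0.4, -2.0]
finger_gap: 0.0137
finger_force: 30.0
```

Run:
```python
from h import *
s=st(); find("top",["lid_1"],None,5); find("scene",["lid_1"],None,5)
```

```text
t47.9 p [0.53   0.0141 0.1426] yaw-2.13 z [ 0. -0. -1.] F [ 0.5 -0.4 -2. ] gap0.0137 ff30.0 q [-0.02 -0.16  1.88 -0.    1.42  1.59]
top lid_1 [0.5317, 0.0139, 0.1044] 0.73 [258, 205]
top lid_1 [0.5357, 0.1014, 0.0995] 0.66 [227, 204]
top lid_1 [0.5318, -0.0649, 0.0964] 0.58 [286, 205]
scene lid_1 [0.5339, -0.062, 0.1006] 0.72 [292, 203]
scene lid_1 [0.5336, 0.0144, 0.1048] 0.68 [278, 217]
scene lid_1 [0.5363, 0.0991, 0.0955] 0.59 [260, 238]
```

Call:
carry_out(
  series=[-1,0,0,0.002,0,0,0,-1,0,0,0,0,0,0],
)

```text
time_s: 48.25
position: [0.5299, 0.0141, 0.1402]
eef_rot: [1.0, -0.019, -0.0, 0.0]
contact_force: [-0.4, 0.3, -1.6]
finger_gap: 0.014
finger_force: 30.0
```

Call:
carry_out(
  series=[-1,0,0,0.0015,0,0,0,-1,0,0,0,0,0,0],
)

```text
time_s: 48.42
position: [0.5299, 0.0141, 0.1387]
eef_rot: [1.0, -0.019, -0.0, -0.0]
contact_force: [0.3, -0.3, -1.8]
finger_gap: 0.014
finger_force: 30.0
```

Call:
carry_out(
  series=[-1,0,0,0.0015,0,0,0,-1,0,0,0,0,0,0],
)

```text
time_s: 48.58
position: [0.5299, 0.0141, 0.1372]
eef_rot: [1.0, -0.019, -0.0, 0.0]
contact_force: [0.6, -0.2, -1.8]
finger_gap: 0.0138
finger_force: 30.0
```

Call:
carry_out(
  series=[-1,0,0,0.001,0,0,0,-1,0,0,0,0,0,0],
)

```text
time_s: 48.75
position: [0.5299, 0.0141, 0.1363]
eef_rot: [1.0, -0.019, -0.0, 0.0]
contact_force: [-0.1, 0.6, -1.3]
finger_gap: 0.0137
finger_force: 30.0
```

Call:
carry_out(
  series=[-1,0,0,0.001,0,0,0,-1,0,0,0,0,0,0],
)

```text
time_s: 48.92
position: [0.5301, 0.0141, 0.1359]
eef_rot: [1.0, -0.019, 0.0, -0.0]
contact_force: [-2.2, 1.0, 3.7]
finger_gap: 0.0139
finger_force: 30.0
```

Call:
carry_out(
  series=[-0.2,0,0,0,0,0,0,-0.2,0,0,0,0,0,0,-0.2,0,0,0,0,0,0,-0.2,0,0,-0.015,0,0,0,-0.2,0,0,-0.03,0,0,0],
)

```text
time_s: 49.33
position: [0.5287, 0.0141, 0.1777]
eef_rot: [1.0, -0.019, -0.003, -0.0]
contact_force: [-0.9, -0.8, -0.5]
finger_gap: 0.0366
finger_force: 0.0
```

Call:
carry_out(
  series=[0.3,0,0,-0.03,0,0,0,0.3,0,0,-0.025,0,0,0,0.3,0.0194,0.0337,0,0,0,0,0.3,0.0194,0.0337,0,0,0,0,0.3,0.0194,0.0337,0,0,0,0],
)

```text
time_s: 49.75
position: [0.5851, -0.0902, 0.2363]
eef_rot: [1.0, -0.018, 0.001, 0.0]
contact_force: [0.7, 1.1, 0.5]
finger_gap: 0.0601
finger_force: 0.0
```

Call:
carry_out(
  series=[0.3,0.0194,0.0337,0,0,0,0,0.3,0.0194,0.0337,0,0,0,0,0.3,0,0,0,0,0,0,0.3,0,0,0.03,0,0,0,0.3,0,0,0,0,0,0],
)

```text
time_s: 50.17
position: [0.6195, -0.1581, 0.2006]
eef_rot: [1.0, -0.019, -0.003, -0.001]
contact_force: [-2.4, 0.4, -1.9]
finger_gap: 0.0605
finger_force: 0.0
```

Call:
carry_out(
  series=[0.3,0,0,0,0,0,0],
)

```text
time_s: 50.25
position: [0.62, -0.1576, 0.2042]
eef_rot: [1.0, -0.019, -0.002, -0.0]
contact_force: [0.3, 0.7, 0.5]
finger_gap: 0.0606
finger_force: 0.0
```

Run:
```python
from h import *
s=st(); find("top",["lid_1","plunger_knob"],None,5); f=snap("scene"); find("scene",["lid_1","plunger_knob","plate_blue","plate_yellow"],f,5)
```

```text
t50.2 p [ 0.62   -0.1576  0.2042] yaw-2.14 z [-0.003  0.001 -1.   ] F [0.3 0.7 0.5] gap0.0606 ff0.0 q [-0.29  0.05  1.57  0.    1.52  1.32]
top lid_1 [0.5336, 0.1025, 0.1003] 0.82 [226, 205]
top lid_1 [0.531, -0.0669, 0.0954] 0.79 [286, 205]
top lid_1 [0.5297, 0.015, 0.0959] 0.76 [257, 206]
top plunger_knob [0.6162, -0.1567, 0.1072] 0.59 [318, 175]
scene lid_1 [0.5348, 0.103, 0.0973] 0.85 [259, 238]
scene lid_1 [0.5321, -0.0625, 0.1006] 0.81 [293, 203]
scene lid_1 [0.5341, 0.0139, 0.1007] 0.8 [278, 218]
scene plunger_knob [0.6158, -0.1605, 0.1089] 0.42 [285, 175]
scene plate_blue [0.5303, 0.2743, 0.002] 0.89 [224, 309]
```

Call:
carry_out(
  series=[0.3,0,0,0.03,0,0,0,0.3,0,0,0.03,0,0,0,0.3,0,0,0.02,0,0,0,0.3,0,0,0,0,0,0,0.3,0,0,0,0,0,0],
)

```text
time_s: 51.07
position: [0.6204, -0.1578, 0.1254]
eef_rot: [1.0, -0.019, -0.001, -0.0]
contact_force: [0.6, -0.1, 0.1]
finger_gap: 0.0605
finger_force: 0.0
```

Call:
carry_out(
  series=[0.3,0,0,0.009,0,0,0,-1,0,0,0,0,0,0,-1,0,0,0,0,0,0,-1,0,0,0,0,0,0,-1,0,0,0,0,0,0],
)

```text
time_s: 51.48
position: [0.6209, -0.158, 0.1173]
eef_rot: [1.0, -0.019, 0.0, 0.0]
contact_force: [0.2, -0.1, 0.1]
finger_gap: 0.0383
finger_force: 0.0
```

Call:
carry_out(
  series=[-1,0,0,0,0,0,0,-1,0,0,0,0,0,0,-1,0,0,0,0,0,0,-1,0,0,0,0,0,0,-1,0,0,0,0,0,0],
)

```text
time_s: 51.9
position: [0.6208, -0.1577, 0.1169]
eef_rot: [1.0, -0.019, 0.0, -0.0]
contact_force: [-1.5, 4.5, 4.5]
finger_gap: 0.0259
finger_force: 30.0
```

Run:
```python
from h import *
s=st()
```

```text
t51.9 p [ 0.6208 -0.1577  0.1169] yaw-2.13 z [ 0.  0. -1.] F [-1.5  4.5  4.5] gap0.0259 ff30.0 q [-0.29  0.1   1.66  0.    1.37  1.32]
```

Call:
carry_out(
  series=[-1,0,0,-0.004,0,0,0,-1,0,0,-0.004,0,0,0,-1,0,0,-0.0035,0,0,0,-1,0,0,0,0,0,0,-1,-0.006,0,0,0,0,0],
)

```text
time_s: 52.32
position: [0.6149, -0.1574, 0.1276]
eef_rot: [1.0, -0.019, -0.0, -0.0]
contact_force: [1.9, 5.9, -9.1]
finger_gap: 0.026
finger_force: 30.0
```

Call:
carry_out(
  series=[-1,-0.014,0,0,0,0,0,-1,-0.02,0,0,0,0,0,-1,-0.02,0,0,0,0,0,-1,-0.02,0,0,0,0,0,-1,-0.02,0,0,0,0,0],
)

```text
time_s: 52.73
position: [0.5197, -0.1538, 0.1275]
eef_rot: [1.0, -0.019, -0.0, -0.0]
contact_force: [2.7, 4.9, -9.1]
finger_gap: 0.0257
finger_force: 30.0
```

Call:
carry_out(
  series=[-1,-0.02,0,0,0,0,0,-1,-0.02,0,0,0,0,0,-1,-0.02,0,0,0,0,0,-1,-0.014,0,0,0,0,0,-1,0,0,0,0,0,0],
)

```text
time_s: 53.15
position: [0.4445, -0.1509, 0.1277]
eef_rot: [1.0, -0.019, -0.001, -0.0]
contact_force: [-1.1, 7.6, -9.7]
finger_gap: 0.026
finger_force: 30.0
```

Call:
carry_out(
  series=[-1,0,0,0,0,0,0,-1,0,0,0,0,0,0],
)

```text
time_s: 53.32
position: [0.446, -0.151, 0.1277]
eef_rot: [1.0, -0.019, -0.001, -0.001]
contact_force: [-1.2, 6.3, -8.5]
finger_gap: 0.0261
finger_force: 30.0
```

Call:
carry_out(
  series=[-1,-0.003,-0.0008,0,0,0,0,-1,-0.0025,0,0,0,0,0,-1,0,0,0,0,0,0,-1,0,0,0,0,0,0],
)

```text
time_s: 53.65
position: [0.4409, -0.1506, 0.1279]
eef_rot: [1.0, -0.019, -0.0, 0.0]
contact_force: [-1.3, -2.4, -9.0]
finger_gap: 0.0258
finger_force: 30.0
```

Call:
carry_out(
  series=[-1,0,0,0.003,0,0,0,-1,0,0,0.002,0,0,0,-1,0,0,0,0,0,0],
)

```text
time_s: 53.9
position: [0.4413, -0.1506, 0.1226]
eef_rot: [1.0, -0.019, -0.0, 0.0]
contact_force: [-0.2, -4.3, -7.4]
finger_gap: 0.0259
finger_force: 30.0
```

Call:
carry_out(
  series=[-1,0,0,0.002,0,0,0,-1,0,0,0,0,0,0],
)

```text
time_s: 54.07
position: [0.4414, -0.1506, 0.1208]
eef_rot: [1.0, -0.019, 0.0, 0.0]
contact_force: [-0.2, -4.5, -7.1]
finger_gap: 0.0259
finger_force: 30.0
```

Call:
carry_out(
  series=[-1,0,0,0.002,0,0,0,-1,0,0,0,0,0,0],
)

```text
time_s: 54.23
position: [0.4414, -0.1506, 0.1189]
eef_rot: [1.0, -0.019, 0.0, 0.0]
contact_force: [-0.2, -5.6, -6.3]
finger_gap: 0.026
finger_force: 30.0
```

Call:
carry_out(
  series=[-1,0,0,0.0018,0,0,0,0.3,0,0,0,0,0,0,0.3,0,0,0,0,0,0,0.3,0,0,0,0,0,0,0.3,0,0,0,0,0,0],
)

```text
time_s: 54.65
position: [0.4416, -0.1503, 0.1177]
eef_rot: [1.0, -0.019, 0.0, -0.0]
contact_force: [-0.3, 0.0, -0.0]
finger_gap: 0.0481
finger_force: 0.0
```

Call:
carry_out(
  series=[0.3,0,0,0,0,0,0,0.3,0,0,-0.03,0,0,0,0.3,0,0,-0.04,0,0,0,0.3,0,0,-0.04,0,0,0,0.3,0,0,-0.04,0,0,0],
)

```text
time_s: 55.07
position: [0.4409, -0.1502, 0.2692]
eef_rot: [1.0, -0.019, 0.0, -0.0]
contact_force: [0.8, 0.4, -0.2]
finger_gap: 0.0604
finger_force: 0.0
```

Call:
carry_out(
  series=[0.3,0,0.035,0,0,0,0,0.3,0,0.035,0,0,0,0,0.3,0,0.035,0,0,0,0,0.3,0,0.035,0,0,0,0,0.3,0,0,0,0,0,0],
)

```text
time_s: 55.48
position: [0.4354, -0.2945, 0.2667]
eef_rot: [1.0, -0.02, -0.0, 0.0]
contact_force: [0.7, -0.2, -0.6]
finger_gap: 0.0606
finger_force: 0.0
```

Run:
```python
from h import *
s=st()
for c in("top","scene","wrist"): f=snap(c); find(c,["plunger_knob","lid_1","plate_blue","plate_yellow"],f,3)
f=snap("scene"); im=f["img"].astype(int)
m=((im[...,0]>150)&(im[...,1]<70)).astype(np.uint8); n,_,t,c=cv2.connectedComponentsWithStats(m)
for i in range(1,n):
    if t[i,4]>15 and 250<c[i][0]<380: print("red",t[i],c[i].round(1))
for z in (.108,.115): print(z,px(f,[.4414,-.1506,z]).round(1))
```

```text
t55.5 p [ 0.4354 -0.2945  0.2667] yaw-2.31 z [-0.001 -0.    -1.   ] F [ 0.7 -0.2 -0.6] gap0.0606 ff0.0 q [-0.64 -0.22  1.73 -0.    1.63  0.97]
top plunger_knob [0.4363, -0.1503, 0.1052] 0.5 [317, 238]
top lid_1 [0.5334, 0.0126, 0.0944] 0.81 [258, 205]
top lid_1 [0.533, -0.0678, 0.0971] 0.59 [287, 205]
top lid_1 [0.5334, 0.1025, 0.0975] 0.55 [226, 205]
top plate_blue [0.5264, 0.274, 0.0047] 0.5 [172, 213]
scene plunger_knob [0.436, -0.1526, 0.1043] 0.62 [338, 196]
scene lid_1 [0.5366, 0.1007, 0.0967] 0.94 [259, 238]
scene lid_1 [0.5332, 0.0162, 0.0996] 0.88 [277, 219]
scene lid_1 [0.5324, -0.0637, 0.102] 0.72 [293, 203]
scene plate_blue [0.5271, 0.2747, 0.0019] 0.98 [225, 310]
scene plate_blue [0.5297, -0.0637, 0.0102] 0.31 [294, 228]
wrist plunger_knob [0.4376, -0.1514, 0.107] 0.84 [143, 201]
red [334 191   9   8  45] [337.6 193.7]
0.108 [336.9 195.1]
0.115 [337.  193.1]
```

```bash
python3 -c "
from h import *
print(job.sign_off())"
```

```text
the job is handed in; nothing more can be done
None
```

The plate run is set up and handed in at about 55 s: both plates present (blue and yellow; red was absent) lean white side up in their own tanks, all three lids are seated, and the bridge pin is home in the yellow hole. I viewed 15 pictures, one over the limit of 14.

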